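# Screw a hose connector into a clamped valve: snug plus a set angle

## Robot

A 7-joint arm with a two-finger parallel gripper is mounted at the origin on a cart in front of the work surface, level with it; the furniture and walls round the work are solid. World frame = base frame: x ahead of the robot, y to its left, z up, the work surface at z = 0. Lengths are in m, angles in rad, forces in N, time in s.
With the tool pointing down it reaches from about 0.35 to 0.9 m from the base axis. Payload 8.1 kg.
Tool frame: the origin (TCP) lies on the centre line of the jaws, within the pads' length; the fingertips stand 14 mm ahead of it and the grasp point (between the pads) lies 5 mm behind it (bot.nose_length is the distance from the TCP to the fingertips, in m); z points along the fingers, y is the line along which they close (so a half turn about z gives the same grasp; the last joint's range is limited). The gripper opens to 92 mm and grips with 3 to 60 N. Pads are 19 mm wide; open, the fingers measure 130 mm over their backs; the gripper's body (75 mm by 190 mm) begins 47 mm behind the grasp point.
Start: joints at [-1.369, 0.434, 0.025, 1.573, -0.012, 1.134, -0.075], TCP at [0.188, 0.596, 0.209] pointing down, gripper open.
Joint ranges: [-2.62, 2.62], [-0.44, 2.09], [-1.27, 1.32], [0.08, 2.57], [-1.32, 4.46], [0.12, 2], [-2.74, 2.74]. Speed limits (rad/s): [2.22, 2.22, 3.01, 3.01, 3.14, 3.14, 3.14].

## Interface

Orientations are given as [roll, pitch, yaw] about the fixed x, y, z axes, in that order (R = Rz(yaw) Ry(pitch) Rx(roll)).
In Python, from workcell import bot, imaging, workorder, spotter gives the robot as it stands.
- The arm moves only by the tool move_arm, never from a script. Its argument "steps" is one flat list of numbers, 7 for each row, row after row: the shift along the tool's x, y, z in mm, then the turn, a rotation vector about the tool's x, y, z in rad, then the closure, from 0 (fully open) to 1 (shut). A call has 1 to 5 rows; each row is the pose to reach, as a shift and turn from the pose commanded when the call began, along the tool's axes at that moment; what a row does not reach only later rows make up. A row lasts 1/10 s, in which the tool goes at most 50 mm and 8.59 degrees, less where a joint would pass 70% of its speed; a pose out of reach is approached as far as the arm can. A call with a gripper value outside its range is refused whole. The fingers move at their own pace and stop on an object; "squeeze" is the grip in N (left out, the last holds). Time passes only in rows, so rows that repeat a pose let the fingers close. It gives the time, the measured TCP pose, the force, the opening and the grip force at its end, in the units of the state.
- bot.get_obs(): the state, without advancing time (a new reading comes with each control period).
- imaging.grab_frame(name): name is "scene" or "top"; returns (picture, depth): 420x560x3 uint8, red, green, blue; 420x560 float32, m along the optical axis (not along the pixel's ray), 0 where there is no reading.
- imaging.calibration(name): a dict with "fx", "fy", "cx", "cy" (pixels), "R" (3x3) and "t" (3): a world point X has camera coordinates R X + t. Camera axes: x right, y down, z forward; pixel columns grow to the right and rows downward; lengths in m; the calibration is good to about 2 mm. A picture is of the moment at which its call begins. calibration takes no time and is no camera call.
- workorder.hand_in(): hands the job in; it is judged then, once.
Trained networks look in the newest picture that a camera, given by its name, has taken for a name from the list of things; names that differ only in an ending like _2 or _b are one class to them, and where a whole thing is asked for, a point or a joint stands for the part that bears it (a point fixed in the world has none). Each returns a list of dicts, best first, with "conf" (0 to 1); they miss things now and then, are a little off and sometimes report something else, mostly with a low value. They report only what shows in the picture. A call takes as long as a camera call. They do not tell look-alikes from the thing itself.
- spotter.silhouettes(camera, target): "mask" (420x560 bool, what is visible of it) and "box" ([left, top, width, height] in pixels, round what is visible of it).
The state is a dict: "time": time; "joint_pos": joint angles; "dq": joint speeds; "effort": joint torques, N m; "position": TCP position; "tcp_rot": TCP orientation; "force": force on the tool from outside, world axes, zero at the start; "moment": the same for the moment, N m; "opening": opening from 0.0 (shut) to 1.0 (fully open); "finger_force": force on a finger pad.
Only numpy, scipy, OpenCV 4.12 (cv2) and the standard library are available. Lean on these libraries where they do the work, as an engineer would, in place of code of your own. Each camera call takes 0.05 s, during which the arm holds its last target. There are 200 camera calls.

## Task

Screw the straight brass hose connector from the stand into the upward port of the valve body that is clamped in the vice: clockwise under a light press until the thread takes, on until you feel the resistance of the seal rise, then about 15 degrees further and no more, so that it is snug without crushing the seal, and let go. Leave the elbow and the other things as they stand.

Things in the scene. Friction and masses are not known exactly. Their poses are not given: they have to be found in the camera images.
- connector_block (a point): straight brass hose connector, the part to be fitted: centre of its square wrench block (24 x 24 mm, 24 mm high, faces square to its x and y, grip any opposite pair). z up. Above it a hose barb, 14 mm across, up to 42 mm over this point; below it a flange 38 mm across, 4 mm thick (underside 16 mm under this point). It starts upright in a bore of the stand, flange on the stand's top. 100 to 170 g.
- connector_lugs (a point): on the connector's axis, 35 mm below connector_block: its male thread, two round lugs, 5 mm thick, standing out to 30 mm across from the spigot along its +x and -x (half a turn makes no difference). The spigot is 20 mm across, 30 mm long below the flange; its nose tapers over 3 mm to 16 mm and ends 46 mm below connector_block. Lift straight up 35 mm to clear the stand.
- port (a point): centre of the mouth of the valve's round port, 100 mm above the worktop, z up, 43 mm across outside, bore 34 mm; x points away from the valve's own fixed barb. Snug, the connector's flange is 1 to 8 mm above the mouth. Just anticlockwise of the entry window (see thread_top) the lugs ride on sloping ridges, flange 10 to 14 mm up; 20 mm or more up, the nose or a lug has caught beside the bore.
- thread_top (a point): 3.5 mm below the mouth: highest point of its right-hand two-start round thread: ridges 5 mm thick, 23 mm clear between them, lead 22 mm a turn (0.06 mm a degree). The lugs pass down between the ridges only in a window about 15 degrees wide, its middle where their line lies along port's y, give or take 12 degrees (differs each time). 30 degrees clockwise of it they are under the ridges.
- seal_region (a point): in the port, 25 mm below the mouth: about here (2.5 mm up or down, differs each time, must be felt) lies a stiff rubber washer. Lightly pressed, the nose rests on it, level, while the lugs turn free; 35 to 120 degrees past the window the ridges take hold and draw the connector down again. From then the thread's pull grows about 0.9 N a degree: 8 to 26 N is snug, 40 N crushes. Friction holds it.
- valve: brass valve body in a grey bench vice fixed to the worktop; origin on the port's axis at worktop height, axes as port. Vice: 100 mm along x, from 63 mm at -y to 118 mm at +y (screw), under 75 mm high. The fixed barb reaches 61 mm to -x.
- connector: the same connector, origin at the end of its nose, 46 mm below connector_block; axes as there
- stand: aluminium stand, 60 x 150 mm, 36 mm high, fixed to the worktop; two bores 34 mm wide, 38 mm either side of its centre along its y; origin at the centre of its underside. The connector stands in one bore, the elbow in the other.
- elbow: the other brass fitting, an elbow with its hose barb level, pointing to the robot's side of the stand (flange 38 mm across, stands 40 mm above the stand's top, barb reaches 49 mm out); not wanted, leave it. Origin at the foot of its spigot, 6 mm above the worktop.
- burner: brass gas burner with round foot, 75 mm wide, 166 mm tall, at the back of the worktop; origin at the centre of its foot; leave it
- specimen_jar: clear jar with black lid, 56 mm across, 88 mm tall, loose; origin at the centre of its underside; leave it
- small_beaker: small glass beaker, 57 x 66 mm, 71 mm tall, loose; origin at the centre of its underside; leave it
There are look-alikes about, which are no part of the job. Leave any green or red look-alike of the connector alone.

How it is judged:
On the way:
1. the connector's lugs have passed down between the ridges of the thread (horizontal distance between connector_block and port below 0.006 m and z of connector_block in the frame of port below 0.0245 m), for 0.1 s.
At the end, for the whole second after the job is handed in: the connector is threaded upright in the port (its flange no more than 8.5 mm above the mouth, its axis within 5 mm of the port's, tilt under 7 degrees), and its thread is snug: it bears on the valve with 8 to 26 N (horizontal distance between connector_block and port below 0.005 m and z of connector_block in the frame of port below 0.0245 m and angle between connector_block's own z axis and vertical below 0.12 rad and contact force between connector and valve between 8 and 26 N); the robot touches nothing.
It fails at once if the connector is forced or overtightened: more than 40 N between it and the valve (contact force between connector and valve above 40 N).
It fails at once if a bystander (elbow, burner, jar, beaker) is pushed more than 15 mm (distance of any of elbow, burner, specimen_jar, small_beaker from where it was at the start of the episode above 0.015 m).
It also fails if it takes over 69 s, if anything falls off the work surface, if the arm or the gripper's body presses on something with over 40 N, if the wrist force passes 120 N, or if a joint passes its speed limit or range.

## Working session

There is one attempt and no reset: what is moved stays moved. The work goes in short steps, Python scripts to look and compute and a tool call to move; the robot and the scene stay as the last step left them, time stands still between calls to the robot, and variables do not carry over. Pictures are saved under pics/ and viewed, at most 10 in all, crops included, and the job is handed in when it is done.

Besides the shell and the picture viewer there is one more tool, called in YAML: its name, and indented under it one key for each argument. move_arm: Moves the arm, as the interface text tells. Its arguments: {"type":"object","properties":{"steps":{"type":"array"},"squeeze":{"type":"number"}},"required":["steps"]}

```bash
mkdir -p pics; cat > h.py <<'E'
import numpy as np,cv2
from workcell import bot,imaging,workorder,spotter
def cal(n):
    c=imaging.calibration(n);return c,np.array(c["R"]),np.array(c["t"])
def back(n,u,v,d):
    c,R,t=cal(n);p=np.stack([(u-c["cx"])/c["fx"]*d,(v-c["cy"])/c["fy"]*d,d],-1)
    return (p-t)@R
def cloud(n,dep):
    v,u=np.indices(dep.shape);return back(n,u,v,dep)
def proj(n,X):
    c,R,t=cal(n);p=R@np.array(X)+t;return p[0]/p[2]*c["fx"]+c["cx"],p[1]/p[2]*c["fy"]+c["cy"]
E
python3 - <<'E'
from h import *
for n in("scene","top"):
    im,d=imaging.grab_frame(n);cv2.imwrite(f"pics/{n}0.png",im[...,::-1]);np.savez(f"{n}0.npz",im=im,d=d)
    c,R,t=cal(n);print(n,c["fx"],"cam at",-R.T@t,"fwd",R[2],"right",R[0])
    P=cloud(n,d)
    for k in("connector","port","valve","stand","elbow"):
        for r in spotter.silhouettes(n,k)[:4]:
            m=r["mask"]&(d>0);q=P[m];print(k,round(r["conf"],2),np.round(r["box"]),np.round(np.median(q,0),3) if len(q) else 0, np.round(np.percentile(q,98,axis=0),3) if len(q) else 0)
o=bot.get_obs();print(o);print(bot.nose_length)
E
```

```text
scene 443.6451851705699 cam at [-0.22653703  0.43740568  0.75312108] fwd [ 0.72185002 -0.36109134 -0.5903775 ] right [-0.45417194 -0.89085286 -0.01044208]
connector 0.83 [261. 244.  14.  31.] [0.477 0.126 0.044] [0.497 0.138 0.087]
connector 0.59 [218. 247.  13.  25.] [0.514 0.218 0.055] [0.528 0.231 0.092]
connector 0.59 [243. 270.  16.  32.] [0.421 0.2   0.044] [0.495 0.214 0.087]
connector 0.55 [225. 221.  15.  29.] [0.604 0.169 0.045] [0.612 0.183 0.084]
port 0.74 [285. 210.  68.  58.] [ 0.492 -0.012  0.049] [0.58  0.02  0.098]
valve 0.75 [284. 209.  67.  60.] [ 0.493 -0.012  0.049] [0.578 0.019 0.098]
stand 0.83 [174. 250.  73.  54.] [0.494 0.259 0.032] [0.545 0.33  0.037]
elbow 0.58 [186. 262.  20.  23.] [0.499 0.295 0.062] [0.521 0.308 0.076]
top 513.1181947350854 cam at [0.40078787 0.04443836 1.52945769] fwd [ 0.11851918  0.0124514  -0.99287369] right [-0.02547619 -0.99955407 -0.01557626]
connector 0.63 [239. 235.  11.  14.] [0.481 0.122 0.053] [0.499 0.14  0.088]
connector 0.5 [225. 197.  11.  11.] [0.606 0.164 0.052] [0.626 0.181 0.089]
connector 0.41 [214. 258.  13.  12.] 
[... 354 characters left out ...]
int_pos': array([-1.36860224,  0.43448205,  0.02497591,  1.57319518, -0.01159306,
        1.13402365, -0.07507464]), 'dq': array([ 4.71499940e-05, -8.46041620e-04,  5.40615061e-04, -1.93393531e-03,
       -9.78216737e-05, -4.33037874e-04, -1.74819373e-03]), 'effort': array([-2.76156916e-04, -6.67328596e+01,  9.84024815e-01, -3.14694214e+01,
       -6.04339829e-02,  3.28072126e-02,  7.54967459e-05]), 'position': array([0.18757762, 0.5961959 , 0.20915459]), 'tcp_rot': array([3.14155552e+00, 4.84353277e-06, 2.83676388e+00]), 'force': array([ 0.2149055 ,  0.09875773, -0.81299561]), 'moment': array([-0.01976506, -0.0043625 ,  0.00307819]), 'finger_force': 0.0, 'opening': 1.0014753306616424}
0.014
```

```bash
python3 - <<'E'
import cv2,numpy as np
a=cv2.imread("pics/scene0.png")[190:330,150:390];b=cv2.imread("pics/top0.png")[180:290,160:340]
a=cv2.resize(a,(560,327),interpolation=3);b=cv2.resize(b,(440,269),interpolation=3)
o=np.zeros((596,560,3),np.uint8);o[:327]=a;o[327:,:440]=b;cv2.imwrite("pics/c1.png",o)
E
```

```text
(no output)
```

View pics/scene0.png

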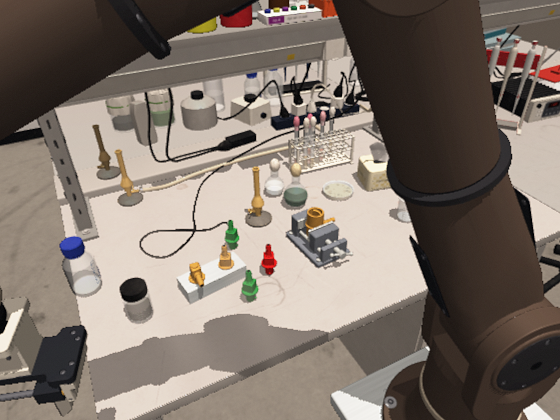

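View pics/c1.png

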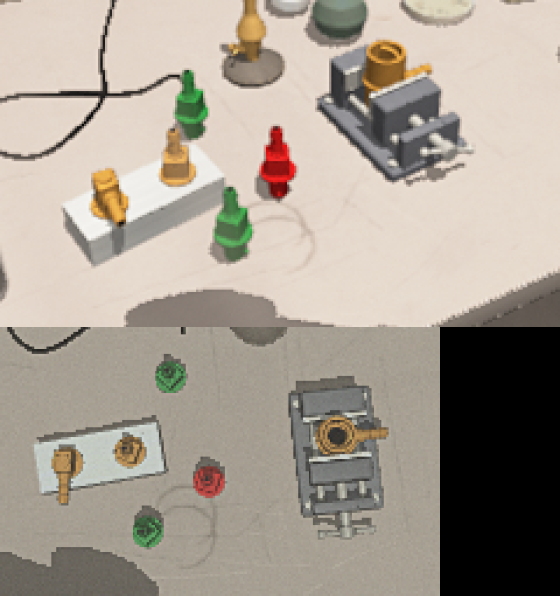

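The brass connector is at scene (225,258), top view (213,231), upright on the stand. Things that could be mistaken for it: green ones at (231,236) and (250,287), red at (268,259), and the brass elbow at (196,272). I choose the brass straight one at (225,258). The port is at (315,218), with its barb pointing toward world −y. Next I measure the poses.

```bash
cat > meas.py <<'E'
from h import *
def rect(P,m):
    q=P[m][:,:2];r=cv2.minAreaRect((q*1000).astype(np.float32));return r
for n in("top","scene"):
    z=np.load(n+"0.npz");im=z["im"];d=z["d"];P=cloud(n,d)
    X,Y,Z=P[...,0],P[...,1],P[...,2]
    m=(abs(Z-.036)<.005)&(X>.4)&(X<.62)&(Y>.14)&(Y<.36)&(im.astype(int).max(-1)-im.min(-1)<40)
    m=cv2.morphologyEx(m.astype(np.uint8),cv2.MORPH_OPEN,np.ones((2,2)))>0
    print(n,"stand",rect(P,m),m.sum())
    for lo,hi in((.048,.066),(.066,.09)):
        m=(Z>lo)&(Z<hi)&(np.hypot(X-.52,Y-.21)<.035);print("conn",lo,m.sum(),np.round(P[m].mean(0),4),np.round(P[m].min(0),4),np.round(P[m].max(0),4))
    m=(Z>.093)&(Z<.106)&(np.hypot(X-.52,Y+.02)<.05)
    print("port",m.sum(),P[m].mean(0),P[m].min(0),P[m].max(0),cv2.minEnclosingCircle((P[m][:,:2]*1000).astype(np.float32)))
    hsv=cv2.cvtColor(im,cv2.COLOR_RGB2HSV);o=(hsv[...,0]>8)&(hsv[...,0]<25)&(hsv[...,1]>130)
    m=o&(Z>.03)&(Z<.092)&(abs(X-.52)<.06)&(Y<-.055)&(Y>-.12)
    print("barb",m.sum(),P[m].mean(0) if m.any() else 0)
    if m.sum()>5:print(cv2.fitLine((P[m][:,:2]*1000).astype(np.float32),cv2.DIST_HUBER,0,.01,.01).ravel())
    m=(Z>.03)&(Z<.08)&~o&(X>.4)&(X<.62)&(Y<.05)&(Y>-.1);print("vice",rect(P,m))
E
python3 meas.py
```

```text
top stand ((512.8408203125, 253.04681396484375), (57.06583023071289, 151.65992736816406), 8.986218452453613) 531
conn 0.048 43 [0.5202 0.2135 0.0608] [0.5067 0.1999 0.0507] [0.535  0.2291 0.0658]
conn 0.066 19 [0.5183 0.2131 0.0731] [0.5056 0.2054 0.0667] [0.5285 0.2285 0.0892]
port 86 [ 0.52923555 -0.03051888  0.09762382] [ 0.50807236 -0.05057011  0.09306431] [ 0.55096838 -0.0108837   0.10350005] ((529.4716796875, -29.963619232177734), 21.529417037963867)
barb 28 [ 0.53264624 -0.0724806   0.0566534 ]
[ 1.0329429e-01 -9.9465084e-01  5.3254688e+02 -7.2935806e+01]
vice ((500.3676452636719, -44.88595199584961), (174.92218017578125, 97.97825622558594), 4.720762252807617)
scene stand ((200.07046508789062, 358.95068359375), (156.80906677246094, 857.7677001953125), 70.97894287109375) 828
conn 0.048 95 [0.5154 0.2181 0.0586] [0.506  0.2018 0.0481] [0.5368 0.2312 0.066 ]
conn 0.066 52 [0.5179 0.218  0.0773] [0.5132 0.2092 0.0663] [0.5273 0.2246 0.0891]
port 108 [ 0.52872003 -0.02943433  0.09730638] [ 0.50750572 -0.05006964  0.09303453] [ 0.55083421 -0.00740517  0.10158723] ((530.1971435546875, -29.580537796020508), 22.74336051940918)
barb 28 [ 0.53253769 -0.07461762  0.05642067]
[ 2.2212423e-02  9.9975330e-01  5.3275415e+02 -7.5011398e+01]
vice ((500.4110107421875, -41.35800552368164), (176.3453369140625, 96.38848114013672), 5.586063385009766)
```

```bash
python3 - <<'E'
from h import *
z=np.load("top0.npz");im=z["im"];P=cloud("top",z["d"]);Q=P[220:244,200:228]
m=(np.hypot(Q[...,0]-.519,Q[...,1]-.215)<.024)
for r in range(24):print(" ".join(f"{int(Q[r,c,2]*1000):3d}" for c in range(28)))
m=(Q[...,2]>.056)&(np.hypot(Q[...,0]-.519,Q[...,1]-.215)<.03);print(cv2.minAreaRect((Q[m][:,:2]*1000).astype(np.float32)))
s=cv2.resize(im[218:246,198:230],(512,448),interpolation=2)
t=np.load("scene0.npz")["im"][240:278,205:247];t=cv2.resize(t,(504,456),interpolation=2)[:448,:280*1]
t=cv2.resize(np.load("scene0.npz")["im"][240:274,213:237],(280,396),interpolation=2)
o=np.zeros((448,792,3),np.uint8);o[:,:512]=s;o[:396,512:]=t;cv2.imwrite("pics/c2.png",o[...,::-1])
E
```

```text
-2   1   3   0  -4   0  -1  -4  -7  -1   0  -2  -4  -1   3  32  33  38  39  33  33  33  44  36  35   6   0  -6
  0  -8  -3  -1   0  -7   0  -1   2   1  30  37  29  35  34  34  31  37  38  33  38  36  34  34  30   4  -1  -4
 -5  -1   0   0  33  37  42  31  29  31  40  30  38  30  31  42  32  29  33  35  35  36  35  39  31   4   1   2
 39  37  33  36  37  29  36  33  30  31  29  37  34  30  37  35  38  34  31  33  30  31  30  34  27   9   3  -3
 37  35  35  36  33  28  37  35  31  35  31  36  31  37  31  30  31  37  29  31  33  30  40  38  39  17   1   0
 36  36  29  36  41  31  31  35  30  32  62  37  39  41  42  36  39  36  31  30  27  27  31  33  32  15  -4  -7
 35  39  31  30  32  33  37  33  32  58  62  58  63  65  36  37  35  33  30  39  30  27  36  33  31  35  -3  -3
 34  36  29  29  33  33  30  32  35  61  58  83  58  62  63  67  38  38  44  31  39  30  33  27  32  36   0  -3
 28  43  34  38  37  35  35  31  41  95  92  93  94  73  63  61  62  64  37  35  34  35  33  32  31  28   4   0
 34  37  34  36  28  32  30  40  66  90  93  88  92  83  67  58  61  59  37  37  32  33  35  
[... 989 characters left out ...]
30  31  40  31  39  24  33  32  33  32
 35  32  30  35  30  25  40  33  37  38  31  36  32  39  33  31  32  29  32  32  34  43  36  34  32  29  20  20
 33  33  34  35  27  28  36  38  40  37  29  31  39  34  26  35  33  30  31  27  24  19   8   7   0  -6  -5  -5
 31  34  30  27  34  38  41  28  38  31  36  30  38  35  27  22  10  11   0   1   2   2  -2  -2   0  -1   1   4
 37  35  31  30  34  32  36  22  38  21  24  18   2  -3  -2   2  -5   2  -1   1  -1  -1   1   1   6   0  -2   0
 34  29  29  31  21  16   7   0  -2   0   0   0  -6   2  -3   3   0  -2  -4   1  -1  -4   3  -2  -6  -3   0  -1
((520.7197875976562, 215.3312530517578), (24.956539154052734, 23.285022735595703), 65.43706512451172)
```

View pics/c2.png

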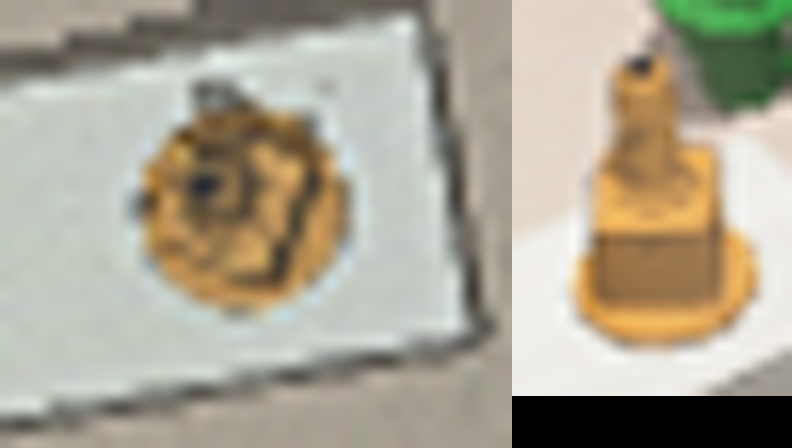

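The close crop confirms a straight brass connector with a square block and an upright barb. The block centre is about (0.5195, 0.2155) and its faces are at about 65° mod 90. Reach for it.

```bash
cat >> h.py <<'E'
from scipy.spatial.transform import Rotation as Ro
def to(x,y,z,psi):
    o=bot.get_obs();R=Ro.from_euler("xyz",o["tcp_rot"]);T=Ro.from_euler("xyz",[np.pi,0,np.radians(psi)])
    sh=R.inv().apply(np.array([x,y,z])-o["position"])*1000
    print("shift",np.round(sh,1),"turn",np.round((R.inv()*T).as_rotvec(),3),"| t",round(o["time"],2),"pos",np.round(o["position"],4),"psi",np.degrees(o["tcp_rot"][2]).round(1),"q7",o["joint_pos"][6].round(2),"F",np.round(o["force"],1),"open",round(o["opening"]*92,1))
E
echo
```

move_arm:
  steps: [-431, -264, 0, 0, 0, 0.131, 0.5, -431, -264, 0, 0, 0, 0.131, 0.5, -431, -264, 0, 0, 0, 0.131, 0.5, -431, -264, 0, 0, 0, 0.131, 0.5, -431, -264, 0, 0, 0, 0.131, 0.5]

```text
time: 1.1
position: [0.3528, 0.4061, 0.2094]
tcp_rot: [3.141, 0.0, 2.706]
force: [1.5, 0.6, 0.5]
opening: 0.614
finger_force: 0.0
```

```bash
python3 -c "
from h import *
to(.5195,.2155,.12,155)"
```

```text
shift [-231.5 -102.5   89.4] turn [0.001 0.    0.001] | t 1.1 pos [0.3528 0.4061 0.2094] psi 155.0 q7 0.22 F [1.5 0.6 0.5] open 56.5
```

move_arm:
  steps: [-231, -102, 40, 0, 0, 0, 0.5, -231, -102, 40, 0, 0, 0, 0.5, -231, -102, 89, 0, 0, 0, 0.5, -231, -102, 89, 0, 0, 0, 0.5, -231, -102, 89, 0, 0, 0, 0.5]

```text
time: 1.6
position: [0.5072, 0.2302, 0.1285]
tcp_rot: [3.141, 0.001, 2.706]
force: [0.9, 0.8, 0.4]
opening: 0.498
finger_force: 0.0
```

move_arm:
  steps: [0, 0, 0, 0, 0, 0, 0.5, 0, 0, 0, 0, 0, 0, 0.5]

```text
time: 1.8
position: [0.5063, 0.2302, 0.1284]
tcp_rot: [-3.141, -0.001, 2.703]
force: [-0.5, -0.0, 0.4]
opening: 0.5
finger_force: 0.0
```

```bash
python3 - <<'E'
from h import *
to(.5195,.2155,.057,155)
im,d=imaging.grab_frame("scene");P=cloud("scene",d)
cv2.imwrite("pics/s2.png",cv2.resize(im[160:320,140:320],(720,640)[:2] and (675,600),interpolation=2)[...,::-1])
E
```

```text
shift [-18.3  -7.6  71.4] turn [-0.001 -0.001 -0.002] | t 1.8 pos [0.5063 0.2302 0.1284] psi 154.9 q7 0.71 F [-0.5 -0.   0.4] open 46.0
```

View pics/s2.png

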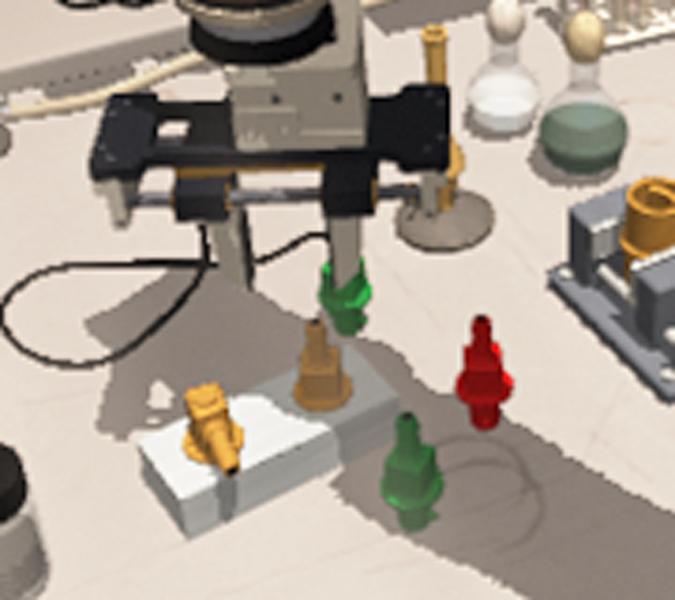

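The view shows the gripper above the stand, with the connector at crop (320,375) still upright and untouched. Align, then descend.

move_arm:
  steps: [-18.3, -7.6, 0, 0, 0, 0, 0.5, -18.3, -7.6, 0, 0, 0, 0, 0.5, -18.3, -7.6, 40, 0, 0, 0, 0.5, -18.3, -7.6, 71, 0, 0, 0, 0.5, -18.3, -7.6, 71, 0, 0, 0, 0.5]

```text
time: 2.35
position: [0.5158, 0.2177, 0.0551]
tcp_rot: [-3.137, -0.004, 2.708]
force: [-0.7, -0.7, -0.1]
opening: 0.503
finger_force: 0.0
```

```bash
python3 -c "
from h import *
to(.5195,.2155,.057,155)"
```

```text
shift [-4.3 -0.4 -1.9] turn [-0.004 -0.004  0.003] | t 2.35 pos [0.5158 0.2177 0.0551] psi 155.2 q7 0.77 F [-0.7 -0.7 -0.1] open 46.3
```

move_arm:
  steps: [-3, 0, -1.5, 0, 0, 0, 0.5, -3, 0, -1.5, 0, 0, 0, 0.9, -3, 0, -1.5, 0, 0, 0, 0.9, -3, 0, -1.5, 0, 0, 0, 0.9, -3, 0, -1.5, 0, 0, 0, 0.9]
  squeeze: 10

```text
time: 2.85
position: [0.5224, 0.2158, 0.0601]
tcp_rot: [3.141, 0.001, 2.706]
force: [0.5, -0.1, 0.3]
opening: 0.203
finger_force: 0.0
```

move_arm:
  steps: [0, 0, 0, 0, 0, 0, 0.9, 0, 0, 0, 0, 0, 0, 0.9]
  squeeze: 35

```text
time: 3.05
position: [0.5224, 0.216, 0.0597]
tcp_rot: [3.141, 0.0, 2.706]
force: [0.8, 1.4, 2.6]
opening: 0.125
finger_force: 34.6
```

```bash
python3 -c "
from h import *
to(.5195,.2155,.057,155)"
```

```text
shift [ 2.4 -1.7  2.7] turn [0.001 0.    0.001] | t 3.05 pos [0.5224 0.216  0.0597] psi 155.0 q7 0.77 F [0.8 1.4 2.6] open 11.5
```

```bash
python3 - <<'E'
from h import *
im,d=imaging.grab_frame("scene");P=cloud("scene",d)
jm,_=imaging.grab_frame("top")
a=cv2.resize(im[200:300,170:270],(500,500),interpolation=2);b=cv2.resize(jm[205:255,185:235],(300,300),interpolation=2)
o=np.zeros((500,800,3),np.uint8);o[:,:500]=a;o[:300,500:]=b
cv2.imwrite("pics/s3.png",o[...,::-1])
E
```

```text
(no output)
```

View pics/s3.png

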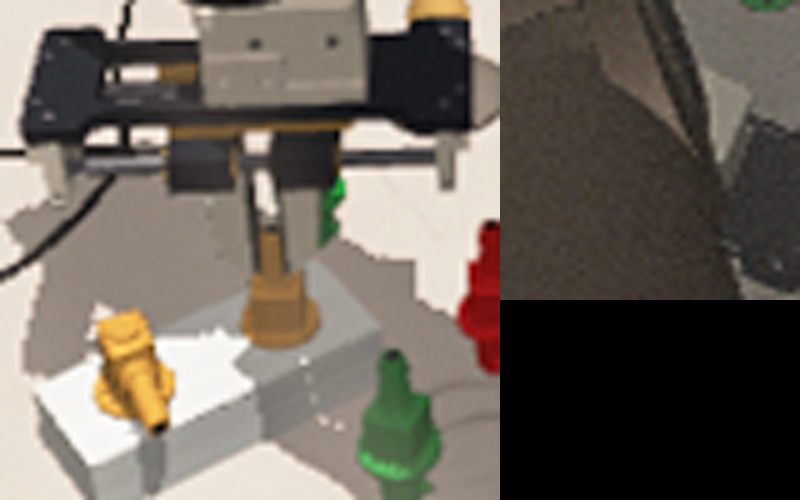

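```bash
python3 - <<'E'
from h import *
im,d=imaging.grab_frame("scene");P=cloud("scene",d)
for v in range(236,272,2):
    print(v,[tuple((P[v,u]*1000).astype(int)) for u in (220,224,227,230,233)])
o=bot.get_obs();print(o["position"],o["force"],o["moment"],proj("scene",o["position"]),proj("scene",o["position"]-[0,0,.014]))
E
```

```text
236 [(np.int64(532), np.int64(217), np.int64(114)), (np.int64(483), np.int64(223), np.int64(152)), (np.int64(481), np.int64(217), np.int64(151)), (np.int64(477), np.int64(211), np.int64(152)), (np.int64(475), np.int64(205), np.int64(151))]
238 [(np.int64(528), np.int64(219), np.int64(112)), (np.int64(486), np.int64(222), np.int64(144)), (np.int64(504), np.int64(210), np.int64(126)), (np.int64(500), np.int64(205), np.int64(127)), (np.int64(506), np.int64(196), np.int64(119))]
240 [(np.int64(524), np.int64(221), np.int64(109)), (np.int64(646), np.int64(175), np.int64(0)), (np.int64(506), np.int64(210), np.int64(119)), (np.int64(504), np.int64(204), np.int64(118)), (np.int64(504), np.int64(197), np.int64(115))]
242 [(np.int64(519), np.int64(223), np.int64(108)), (np.int64(640), np.int64(177), np.int64(0)), (np.int64(505), np.int64(211), np.int64(114)), (np.int64(503), np.int64(205), np.int64(113)), (np.int64(503), np.int64(197), np.int64(110))]
244 [(np.int64(515), np.int64(224), np.int64(106)), (np.int64(635), np.int64(179), np.int64(-2)), (np.int64(505), np.int64(211), np.int64(108)),
[... 2689 characters left out ...]
np.int64(513), np.int64(232), np.int64(38)), (np.int64(507), np.int64(224), np.int64(39)), (np.int64(504), np.int64(218), np.int64(39)), (np.int64(502), np.int64(211), np.int64(37)), (np.int64(500), np.int64(205), np.int64(37))]
270 [(np.int64(511), np.int64(233), np.int64(33)), (np.int64(506), np.int64(225), np.int64(34)), (np.int64(502), np.int64(219), np.int64(35)), (np.int64(498), np.int64(213), np.int64(35)), (np.int64(497), np.int64(206), np.int64(33))]
[0.52249379 0.21601575 0.05969929] [-0.05821137  1.30214436  3.9593839 ] [ 0.29920664 -0.11044643 -0.01124308] (np.float64(224.433772818774), np.float64(256.4744098571697)) (np.float64(224.96159900485506), np.float64(260.9337628927728))
```

The fingers closed on the barb. Camera depth puts the tips at about z 0.077, higher than the reported TCP suggests. Open, then measure the tips against the camera.

move_arm:
  steps: [0, 0, 0, 0, 0, 0, 0.5, 0, 0, 0, 0, 0, 0, 0.5, 0, 0, 0, 0, 0, 0, 0.5]

```text
time: 3.5
position: [0.5217, 0.2151, 0.0591]
tcp_rot: [-3.141, -0.001, 2.705]
force: [-0.4, 0.3, 0.0]
opening: 0.334
finger_force: 0.0
```

```bash
python3 - <<'E'
from h import *
to(.5195,.2155,.057,155)
im,d=imaging.grab_frame("scene");P=cloud("scene",d);np.savez("s4.npz",im=im,d=d)
jm,_=imaging.grab_frame("top")
a=cv2.resize(im[200:300,170:270],(600,600),interpolation=2)
cv2.imwrite("pics/s4.png",a[...,::-1])
E
```

```text
shift [ 2.1 -0.6  2.1] turn [-0.001 -0.001  0.   ] | t 3.5 pos [0.5217 0.2151 0.0591] psi 155.0 q7 0.77 F [-0.4  0.3  0. ] open 30.8
```

View pics/s4.png

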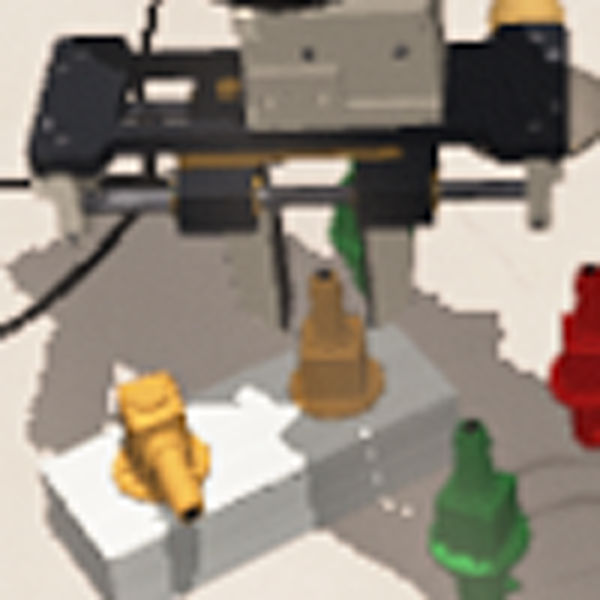

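```bash
python3 - <<'E'
from h import *
z=np.load("s4.npz");P=cloud("scene",z["d"]);im=z["im"]
for v in range(244,258):
    print(v,[tuple(int(a) for a in P[v,u]*1000) for u in (212,214,216,217,218,219)],[tuple(int(a) for a in P[v,u]*1000) for u in (231,233,235,237)])
print(im[250:258,216],im[250:258,235])
E
```

```text
244 [(519, 241, 109), (518, 237, 109), (519, 232, 106), (531, 227, 95), (641, 194, -1), (640, 191, -1)] [(500, 204, 109), (499, 199, 108), (497, 195, 108), (495, 191, 108)]
245 [(520, 241, 106), (519, 237, 105), (518, 233, 104), (530, 227, 93), (638, 195, -1), (638, 192, -2)] [(501, 203, 105), (500, 199, 104), (498, 195, 105), (495, 191, 105)]
246 [(519, 242, 104), (518, 238, 103), (519, 233, 100), (527, 229, 93), (633, 197, 0), (633, 194, -2)] [(502, 204, 102), (499, 200, 102), (495, 196, 104), (497, 191, 100)]
247 [(520, 242, 100), (519, 238, 100), (520, 233, 97), (526, 229, 91), (631, 197, -2), (627, 196, 0)] [(502, 204, 99), (499, 200, 99), (498, 196, 99), (495, 192, 100)]
248 [(521, 242, 97), (516, 239, 99), (517, 234, 97), (525, 230, 89), (627, 199, -1), (625, 197, -1)] [(502, 204, 96), (500, 200, 96), (500, 195, 94), (498, 191, 94)]
249 [(519, 243, 96), (518, 239, 94), (516, 235, 94), (522, 231, 89), (624, 200, -2), (619, 199, 0)] [(503, 204, 93), (502, 199, 91), (497, 196, 94), (495, 192, 93)]
250 [(520, 243, 92), (517, 239, 93), (517, 235, 90), (521, 231, 86), (617, 202, 0),
[... 770 characters left out ...]
-1), (516, 236, 77), (518, 234, 75), (601, 208, -1), (598, 207, 0)] [(547, 191, 34), (542, 188, 36), (542, 183, 35), (578, 166, 0)]
256 [(605, 223, -1), (600, 219, 0), (600, 214, -1), (598, 212, -1), (596, 210, 0), (598, 207, -3)] [(542, 193, 35), (543, 188, 32), (536, 185, 36), (571, 168, 1)]
257 [(602, 224, -2), (598, 220, -1), (596, 216, -1), (593, 214, 0), (596, 211, -3), (591, 209, 0)] [(538, 195, 36), (535, 191, 36), (536, 185, 34), (533, 181, 34)]
[[ 97  89  81]
 [103  97  87]
 [109 101  92]
 [110 103  94]
 [123 114 102]
 [149 138 126]
 [150 138 128]
 [148 135 126]] [[141 131 118]
 [140 130 117]
 [142 131 117]
 [147 137 126]
 [161 155 148]
 [165 162 156]
 [163 160 153]
 [166 163 156]]
```

The tips really are about 30 mm above where the reported TCP would place them (tip z ≈ 0.075), while x and y agree. I use the camera offset and descend further in steps, watching the force.

move_arm:
  steps: [1, 0, 0, 0, 0, 0, 0.5, 1, 0, 8, 0, 0, 0, 0.5, 1, 0, 15, 0, 0, 0, 0.5, 1, 0, 20, 0, 0, 0, 0.5, 1, 0, 20, 0, 0, 0, 0.5]

```text
time: 4.1
position: [0.5205, 0.2157, 0.0383]
tcp_rot: [-3.14, -0.001, 2.706]
force: [-0.1, -0.2, 0.0]
opening: 0.499
finger_force: 0.0
```

```bash
python3 - <<'E'
from h import *
to(.5195,.2155,.027,155)
im,d=imaging.grab_frame("scene");P=cloud("scene",d)
for v in range(250,270):
    print(v,[tuple(int(a) for a in P[v,u]*1000) for u in (208,211,214)],[tuple(int(a) for a in P[v,u]*1000) for u in (233,236,239)])
E
```

```text
shift [ 0.8 -0.5 11.3] turn [-0.001 -0.001  0.   ] | t 4.1 pos [0.5205 0.2157 0.0383] psi 155.0 q7 0.78 F [-0.1 -0.2  0. ] open 45.9
250 [(523, 251, 93), (516, 246, 96), (526, 237, 84)] [(601, 168, -1), (497, 194, 90), (493, 189, 91)]
251 [(522, 252, 91), (520, 246, 90), (526, 237, 82)] [(601, 168, -4), (496, 195, 88), (494, 188, 86)]
252 [(524, 252, 86), (520, 246, 87), (525, 238, 80)] [(554, 183, 34), (497, 195, 84), (495, 188, 83)]
253 [(524, 252, 83), (520, 246, 84), (523, 239, 79)] [(552, 184, 33), (496, 195, 82), (495, 189, 80)]
254 [(523, 253, 81), (519, 247, 82), (521, 239, 77)] [(547, 186, 35), (496, 195, 79), (492, 190, 80)]
255 [(522, 253, 79), (522, 246, 77), (519, 240, 77)] [(546, 187, 32), (500, 195, 73), (492, 190, 77)]
256 [(525, 253, 74), (521, 247, 74), (519, 241, 74)] [(543, 188, 33), (498, 195, 71), (495, 189, 72)]
257 [(523, 254, 73), (520, 248, 73), (518, 241, 72)] [(534, 191, 38), (496, 196, 71), (496, 189, 68)]
258 [(523, 254, 70), (519, 248, 71), (520, 241, 67)] [(533, 192, 36), (500, 195, 64), (496, 189, 65)]
259 [(527, 253, 63), (523, 248, 64), (521, 241, 6
[... 373 characters left out ...]
0, 33), (542, 244, 34), (540, 237, 34)] [(515, 199, 38), (516, 191, 33), (514, 184, 32)]
264 [(544, 251, 33), (538, 245, 35), (536, 239, 34)] [(512, 200, 37), (510, 193, 35), (507, 187, 36)]
265 [(541, 252, 33), (535, 246, 35), (534, 240, 33)] [(509, 201, 37), (509, 194, 34), (504, 188, 36)]
266 [(535, 254, 35), (533, 247, 34), (530, 241, 34)] [(507, 202, 36), (503, 196, 36), (504, 189, 33)]
267 [(533, 255, 34), (528, 249, 35), (527, 242, 33)] [(502, 204, 37), (501, 197, 35), (497, 191, 36)]
268 [(529, 256, 34), (527, 250, 34), (523, 243, 34)] [(501, 205, 36), (498, 198, 35), (495, 192, 35)]
269 [(525, 257, 36), (523, 251, 34), (521, 244, 33)] [(499, 206, 35), (495, 200, 35), (494, 193, 33)]
```

move_arm:
  steps: [1, 0, 5, 0, 0, 0, 0.5, 1, 0, 11, 0, 0, 0, 0.5, 1, 0, 11, 0, 0, 0, 0.5, 1, 0, 11, 0, 0, 0, 0.9, 1, 0, 11, 0, 0, 0, 0.9]
  squeeze: 10

```text
time: 4.65
position: [0.5204, 0.2165, 0.0285]
tcp_rot: [3.141, 0.0, 2.706]
force: [-0.0, -0.4, 0.2]
opening: 0.372
finger_force: 0.0
```

move_arm:
  steps: [0, 0, 0, 0, 0, 0, 0.9, 0, 0, 0, 0, 0, 0, 0.9, 0, 0, 0, 0, 0, 0, 0.9]
  squeeze: 40

```text
time: 4.95
position: [0.5204, 0.2165, 0.0286]
tcp_rot: [3.141, 0.0, 2.706]
force: [-0.0, 0.4, 1.6]
opening: 0.26
finger_force: 40.0
```

move_arm:
  steps: [0, 0, -20, 0, 0, 0, 0.9, 0, 0, -50, 0, 0, 0, 0.9, 0, 0, -85, 0, 0, 0, 0.9, 0, 0, -120, 0, 0, 0, 0.9, 0, 0, -120, 0, 0, 0, 0.9]

```text
time: 5.45
position: [0.5229, 0.2175, 0.153]
tcp_rot: [3.135, 0.005, 2.705]
force: [1.0, 0.4, -1.3]
opening: 0.257
finger_force: 40.0
```

```bash
python3 - <<'E'
from h import *
to(.5293,-.03,.145,185)
im,d=imaging.grab_frame("scene");np.savez("s5.npz",im=im,d=d)
u,v=[int(a) for a in proj("scene",[.52,.2155,.15])];print(u,v)
cv2.imwrite("pics/s5.png",cv2.resize(im[v-30:v+45,u-40:u+40],(640,600),interpolation=2)[...,::-1])
E
```

```text
shift [-110.3 -221.7    7.1] turn [ 0.005  0.006 -0.523] | t 5.45 pos [0.5229 0.2175 0.153 ] psi 155.0 q7 0.74 F [ 1.   0.4 -1.3] open 23.6
221 226
```

View pics/s5.png

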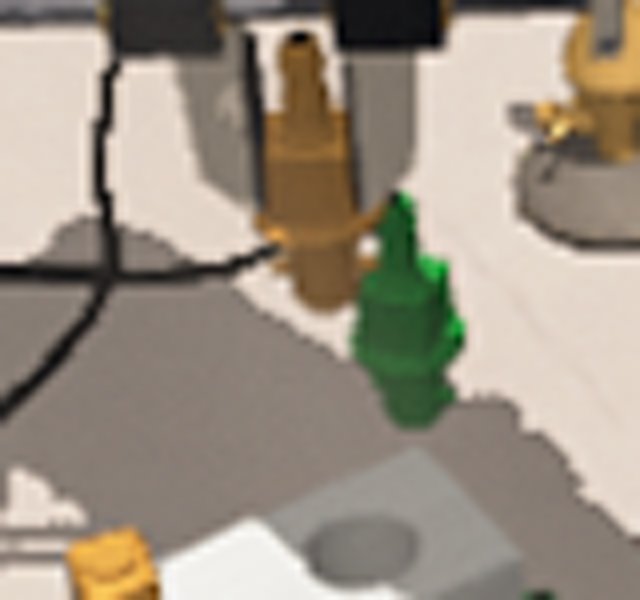

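The picture shows the lugs at crop (285,265) and (360,270), left and right of the spigot. They lie along the jaw line (tool y). So the window needs ψ≈95°. I hover over the port about 20° anticlockwise of that.

move_arm:
  steps: [-22, -44, 3, 0, 0, 0, 0.9, -44, -88, 3, 0, 0, 0, 0.9, -66, -132, 3, 0, 0, 0.14, 0.9, -88, -176, 3, 0, 0, 0.28, 0.9, -110, -220.5, 3, 0, 0, 0.42, 0.9]

```text
time: 6.0
position: [0.5257, -0.0317, 0.1442]
tcp_rot: [-3.14, -0.001, 2.28]
force: [0.4, 0.2, -1.2]
opening: 0.258
finger_force: 40.0
```

```bash
python3 - <<'E'
from h import *
to(.5295,-.029,.15,115)
E
```

```text
shift [-0.4  4.7 -5.8] turn [-0.002 -0.001  0.273] | t 6.0 pos [ 0.5257 -0.0317  0.1442] psi 130.6 q7 0.83 F [ 0.4  0.2 -1.2] open 23.7
```

move_arm:
  steps: [0, 0, -3, 0, 0, 0.14, 0.9, 0, 0, -3, 0, 0, 0.27, 0.9, 0, 0, -3, 0, 0, 0.27, 0.9, 0, 0, -3, 0, 0, 0.27, 0.9]

```text
time: 6.4
position: [0.5262, -0.0295, 0.1474]
tcp_rot: [-3.14, -0.0, 2.02]
force: [-0.7, -0.0, -1.6]
opening: 0.255
finger_force: 40.0
```

```bash
python3 - <<'E'
from h import *
to(.5295,-.029,.15,115)
out=[]
for n in("scene","top"):
    im,d=imaging.grab_frame(n);np.savez(n+"6.npz",im=im,d=d)
    u,v=[int(a) for a in proj(n,[.5295,-.03,.13])];print(n,u,v);out.append(cv2.resize(im[v-40:v+40,u-27:u+27],(400,592),interpolation=2))
cv2.imwrite("pics/s6.png",np.hstack(out)[...,::-1])
P=cloud("scene",np.load("scene6.npz")["d"]);hsv=cv2.cvtColor(np.load("scene6.npz")["im"],cv2.COLOR_RGB2HSV)
o=(hsv[...,0]>8)&(hsv[...,0]<25)&(hsv[...,1]>110)&(np.hypot(P[...,0]-.5295,P[...,1]+.03)<.035)
for lo in np.arange(.09,.22,.006):
    m=o&(P[...,2]>lo)&(P[...,2]<=lo+.006)
    if m.sum()>3:
        q=P[m];c,R,t=cal("scene");r=R[0];s=q@r;print(round(lo,3),m.sum(),"right-coord",s.min().round(4),s.max().round(4),"mid",((s.min()+s.max())/2).round(4),"nearest", (q@np.array([.894,-.447,0])).min().round(4))
print("port",np.array([.5295,-.03,.1])@R[0])
E
```

```text
shift [-0.9  3.2 -2.6] turn [-0.002 -0.     0.013] | t 6.4 pos [ 0.5262 -0.0295  0.1474] psi 115.8 q7 0.6 F [-0.7 -0.  -1.6] open 23.4
scene 315 201
top 298 222
0.09 64 right-coord -0.235 -0.195 mid -0.215 nearest 0.4642
0.096 71 right-coord -0.2351 -0.1948 mid -0.2149 nearest 0.4644
0.126 10 right-coord -0.2191 -0.2044 mid -0.2117 nearest 0.4732
0.132 16 right-coord -0.2194 -0.2001 mid -0.2097 nearest 0.4746
0.138 19 right-coord -0.2218 -0.2025 mid -0.2121 nearest 0.473
0.144 9 right-coord -0.2197 -0.2029 mid -0.2113 nearest 0.4735
0.15 9 right-coord -0.2184 -0.2067 mid -0.2125 nearest 0.4664
0.156 43 right-coord -0.2276 -0.1939 mid -0.2107 nearest 0.4634
0.162 18 right-coord -0.2278 -0.2097 mid -0.2187 nearest 0.466
0.168 22 right-coord -0.228 -0.2032 mid -0.2156 nearest 0.4586
0.174 20 right-coord -0.2282 -0.2102 mid -0.2192 nearest 0.4652
0.18 32 right-coord -0.2259 -0.2096 mid -0.2177 nearest 0.4651
0.186 9 right-coord -0.217 -0.2097 mid -0.2134 nearest 0.4672
0.192 11 right-coord -0.219 -0.21 mid -0.2145 nearest 0.477
0.198 8 right-coord -0.2174 -0.2102 mid -0.2138 nearest 0.4781
0.204 7 right-coord -0.2176 -0.2106 mid -0.2141 nearest 0.4768
port -0.2148026624545723
```

View pics/s6.png

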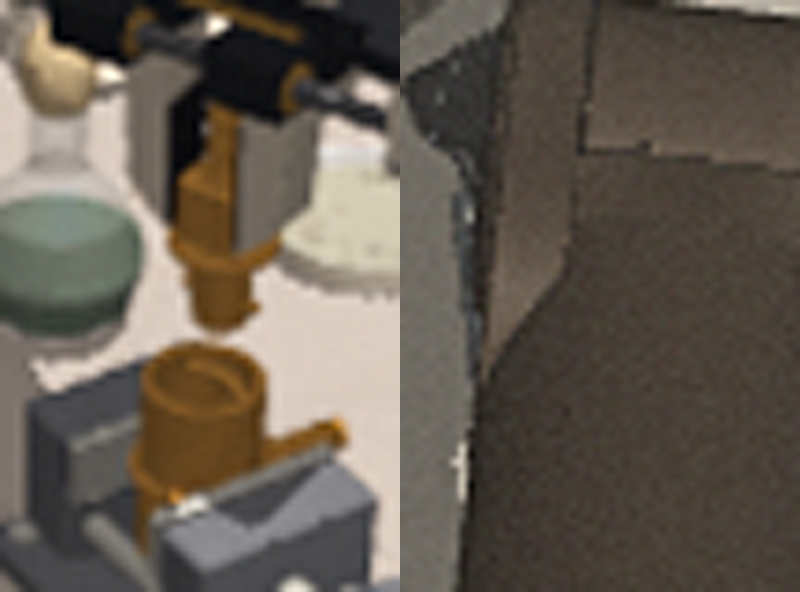

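The connector hangs upright at crop (220,250), right of the port mouth at (205,375) by about 4 mm. I fit the axes with known radii for the correction.

```bash
cat > axis.py <<'E'
from h import *
from scipy.optimize import least_squares
def fit(P,o,lo,hi,r,c0):
    m=o&(P[...,2]>lo)&(P[...,2]<hi)&(np.hypot(P[...,0]-c0[0],P[...,1]-c0[1])<r+.006);q=P[m]
    f=lambda c:np.hypot(q[:,0]-c[0],q[:,1]-c[1])-r
    return np.round(least_squares(f,c0,loss="soft_l1",f_scale=.0015).x,4),m.sum()
def axes(im,d,rz,c0=(.528,-.03)):
    P=cloud("scene",d);hsv=cv2.cvtColor(im,cv2.COLOR_RGB2HSV)
    o=(hsv[...,0]>8)&(hsv[...,0]<25)&(hsv[...,1]>110)&(cv2.Canny(im,400,800)==0)
    b=rz+.0234
    print("port",fit(P,o,.085,.099,.0215,c0));
    print("spigot",fit(P,o,max(.103,b-.043),b-.018,.010,c0),"flange",fit(P,o,b-.0165,b-.0115,.019,c0),"barb",fit(P,o,b+.015,b+.040,.0065,c0))
E
python3 - <<'E'
from axis import *
z=np.load("scene6.npz");axes(z["im"],z["d"],.1474)
E
```

```text
port (array([ 0.5297, -0.0282]), np.int64(154))
spigot (array([ 0.5259, -0.0325]), np.int64(47)) flange (array([ 0.5292, -0.0341]), np.int64(39)) barb (array([ 0.5271, -0.0319]), np.int64(34))
```

move_arm:
  steps: [1.6, 4.7, 0, 0, 0, 0, 0.9, 1.6, 4.7, 12, 0, 0, 0, 0.9, 1.6, 4.7, 12, 0, 0, 0, 0.9, 1.6, 4.7, 12, 0, 0, 0, 0.9]

```text
time: 6.9
position: [0.5299, -0.0264, 0.1358]
tcp_rot: [-3.14, -0.0, 2.016]
force: [0.3, -0.8, -1.2]
opening: 0.253
finger_force: 40.0
```

```bash
python3 - <<'E'
from axis import *
to(.5295,-.029,.11,115)
for i in range(3):
    im,d=imaging.grab_frame("scene");axes(im,d,bot.get_obs()["position"][2])
E
```

```text
shift [-2.1 -1.5 25.8] turn [-0.001 -0.     0.009] | t 6.9 pos [ 0.5299 -0.0264  0.1358] psi 115.5 q7 0.6 F [ 0.3 -0.8 -1.2] open 23.3
port (array([ 0.5292, -0.0291]), np.int64(136))
spigot (array([ 0.5296, -0.0296]), np.int64(50)) flange (array([ 0.5317, -0.031 ]), np.int64(35)) barb (array([ 0.5302, -0.0293]), np.int64(26))
port (array([ 0.5291, -0.0289]), np.int64(140))
spigot (array([ 0.5301, -0.0292]), np.int64(52)) flange (array([ 0.5322, -0.0313]), np.int64(37)) barb (array([ 0.5299, -0.03  ]), np.int64(30))
port (array([ 0.5296, -0.0286]), np.int64(152))
spigot (array([ 0.5299, -0.0294]), np.int64(46)) flange (array([ 0.5326, -0.0315]), np.int64(38)) barb (array([ 0.5309, -0.0298]), np.int64(31))
```

move_arm:
  steps: [0.6, -0.2, 8, 0, 0, 0, 0.9, 0.6, -0.2, 14, 0, 0, 0, 0.9, 0.6, -0.2, 18, 0, 0, 0, 0.9, 0.6, -0.2, 21, 0, 0, 0, 0.9, 0.6, -0.2, 21, 0, 0, 0, 0.9]

```text
time: 7.55
position: [0.5297, -0.026, 0.1149]
tcp_rot: [-3.141, -0.0, 2.016]
force: [0.3, 0.5, -0.9]
opening: 0.259
finger_force: 40.0
```

move_arm:
  steps: [0, 0, 1.5, 0, 0, 0, 0.9, 0, 0, 3, 0, 0, 0, 0.9, 0, 0, 3, 0, 0, 0, 0.9]

```text
time: 7.85
position: [0.53, -0.026, 0.1123]
tcp_rot: [3.142, -0.0, 2.016]
force: [-0.7, -0.9, -1.1]
opening: 0.259
finger_force: 40.0
```

move_arm:
  steps: [0, 0, 1.5, 0, 0, 0, 0.9, 0, 0, 3, 0, 0, 0, 0.9, 0, 0, 3, 0, 0, 0, 0.9]

```text
time: 8.15
position: [0.5299, -0.026, 0.1092]
tcp_rot: [-3.141, -0.0, 2.016]
force: [0.5, -0.3, -1.4]
opening: 0.259
finger_force: 40.0
```

move_arm:
  steps: [0, 0, 1, 0, 0, 0, 0.9, 0, 0, 2, 0, 0, 0, 0.9, 0, 0, 2, 0, 0, 0, 0.9]

```text
time: 8.45
position: [0.53, -0.026, 0.1073]
tcp_rot: [-3.142, -0.0, 2.016]
force: [0.2, -0.4, -1.7]
opening: 0.258
finger_force: 40.0
```

move_arm:
  steps: [0, 0, 0.7, 0, 0, 0, 0.9, 0, 0, 1.5, 0, 0, 0, 0.9, 0, 0, 1.5, 0, 0, 0, 0.9]

```text
time: 8.75
position: [0.53, -0.026, 0.1058]
tcp_rot: [-3.142, 0.0, 2.016]
force: [-0.6, -1.0, -1.9]
opening: 0.26
finger_force: 40.0
```

move_arm:
  steps: [0, 0, 0.7, 0, 0, 0, 0.9, 0, 0, 1.5, 0, 0, 0, 0.9, 0, 0, 1.5, 0, 0, 0, 0.9]

```text
time: 9.05
position: [0.53, -0.026, 0.1043]
tcp_rot: [-3.142, -0.0, 2.016]
force: [-0.4, -0.2, -1.7]
opening: 0.257
finger_force: 40.0
```

move_arm:
  steps: [0, 0, 0.7, 0, 0, 0, 0.9, 0, 0, 1.4, 0, 0, 0, 0.9, 0, 0, 1.4, 0, 0, 0, 0.9]

```text
time: 9.35
position: [0.53, -0.026, 0.1029]
tcp_rot: [-3.142, 0.0, 2.016]
force: [-0.6, -0.3, -1.1]
opening: 0.257
finger_force: 40.0
```

move_arm:
  steps: [0, 0, 0.5, 0, 0, 0, 0.9, 0, 0, 1, 0, 0, 0, 0.9, 0, 0, 1, 0, 0, 0, 0.9]

```text
time: 9.65
position: [0.53, -0.026, 0.102]
tcp_rot: [3.141, -0.0, 2.016]
force: [0.8, -0.5, -1.5]
opening: 0.26
finger_force: 40.0
```

move_arm:
  steps: [0, 0, 0.5, 0, 0, 0, 0.9, 0, 0, 1.2, 0, 0, 0, 0.9, 0, 0, 1.2, 0, 0, 0, 0.9]

```text
time: 9.95
position: [0.5302, -0.0264, 0.1009]
tcp_rot: [3.141, 0.001, 2.015]
force: [0.4, -1.0, 1.1]
opening: 0.261
finger_force: 40.0
```

move_arm:
  steps: [0, 0, 0.4, 0, 0, 0, 0.9, 0, 0, 0.8, 0, 0, 0, 0.9, 0, 0, 0.8, 0, 0, 0, 0.9]

```text
time: 10.25
position: [0.5303, -0.0265, 0.1002]
tcp_rot: [3.141, 0.001, 2.015]
force: [0.5, -4.2, 2.2]
opening: 0.258
finger_force: 40.0
```

move_arm:
  steps: [0, 0, 0.1, 0, 0, 0.05, 0.9, 0, 0, 0.3, 0, 0, 0.1, 0.9, 0, 0, 0.4, 0, 0, 0.13, 0.9, 0, 0, 0.4, 0, 0, 0.13, 0.9]

```text
time: 10.65
position: [0.53, -0.026, 0.0994]
tcp_rot: [-3.141, 0.0, 1.886]
force: [0.8, -2.1, -0.2]
opening: 0.256
finger_force: 40.0
```

```bash
python3 - <<'E'
from axis import *
to(.5295,-.029,.11,115);print(bot.get_obs()["moment"])
im,d=imaging.grab_frame("scene");axes(im,d,bot.get_obs()["position"][2])
E
```

```text
shift [ -2.7  -1.4 -10.6] turn [-0.     0.    -0.122] | t 10.65 pos [ 0.53   -0.026   0.0994] psi 108.0 q7 0.51 F [ 0.8 -2.1 -0.2] open 23.5
[-0.64740877 -0.23631828 -0.00470929]
port (array([ 0.5317, -0.0305]), np.int64(111))
spigot (array([ 0.528, -0.03 ]), np.int64(0)) flange (array([ 0.5317, -0.0304]), np.int64(42)) barb (array([ 0.5281, -0.0293]), np.int64(20))
```

move_arm:
  steps: [0, 0, 0.4, 0, 0, 0.05, 0.9, 0, 0, 0.7, 0, 0, 0.1, 0.9, 0, 0, 0.9, 0, 0, 0.13, 0.9, 0, 0, 0.9, 0, 0, 0.13, 0.9]

```text
time: 11.1
position: [0.5303, -0.026, 0.0987]
tcp_rot: [3.141, 0.0, 1.756]
force: [2.0, -3.1, 0.1]
opening: 0.257
finger_force: 40.0
```

move_arm:
  steps: [0, 0, 0.3, 0, 0, 0.05, 0.9, 0, 0, 0.6, 0, 0, 0.1, 0.9, 0, 0, 0.8, 0, 0, 0.13, 0.9, 0, 0, 0.8, 0, 0, 0.13, 0.9]

```text
time: 11.5
position: [0.5305, -0.0261, 0.098]
tcp_rot: [3.141, 0.0, 1.626]
force: [3.2, -3.8, -0.9]
opening: 0.255
finger_force: 40.0
```

move_arm:
  steps: [-0.6, 0.4, 0.3, 0, 0, 0, 0.9, -0.6, 0.4, 0.6, 0, 0, 0, 0.9, -0.6, 0.4, 0.6, 0, 0, 0, 0.9]

```text
time: 11.8
position: [0.5306, -0.0262, 0.0973]
tcp_rot: [3.141, -0.0, 1.627]
force: [3.4, -1.1, -0.3]
opening: 0.26
finger_force: 40.0
```

move_arm:
  steps: [0, 0, 0.3, 0, 0, 0.04, 0.9, 0, 0, 0.6, 0, 0, 0.08, 0.9, 0, 0, 0.6, 0, 0, 0.08, 0.9]

```text
time: 12.1
position: [0.5306, -0.0266, 0.0967]
tcp_rot: [3.141, 0.0, 1.545]
force: [3.2, -2.7, 0.0]
opening: 0.256
finger_force: 40.0
```

move_arm:
  steps: [-0.3, 0.3, 0.4, 0, 0, 0, 0.9, -0.3, 0.3, 0.8, 0, 0, 0, 0.9, -0.3, 0.3, 0.8, 0, 0, 0, 0.9]

```text
time: 12.4
position: [0.5307, -0.0267, 0.0958]
tcp_rot: [-3.142, -0.0, 1.547]
force: [2.8, -0.5, -0.4]
opening: 0.26
finger_force: 40.0
```

```bash
python3 - <<'E'
from h import *
to(.5295,-.029,.0967,88);print(bot.get_obs()["moment"])
im,d=imaging.grab_frame("scene");P=cloud("scene",d)
u,v=[int(a) for a in proj("scene",[.5295,-.03,.11])]
cv2.imwrite("pics/s7.png",cv2.resize(im[v-35:v+30,u-35:u+35],(646,600),interpolation=2)[...,::-1])
E
```

```text
shift [-2.4 -1.1 -0.9] turn [-0.    -0.     0.011] | t 12.4 pos [ 0.5307 -0.0267  0.0958] psi 88.6 q7 0.24 F [ 2.8 -0.5 -0.4] open 24.0
[-0.36962658 -0.6119646   0.01521623]
```

View pics/s7.png

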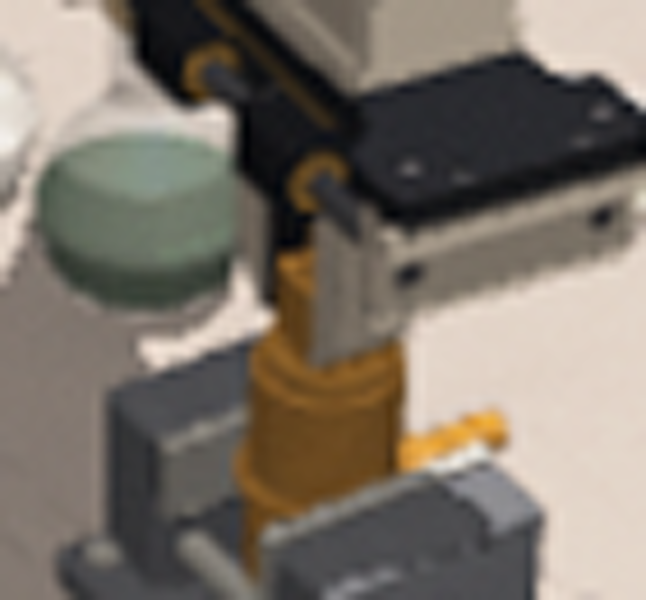

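The flange now sits just above the mouth (crop (325,370)) and the connector is upright, so the lugs are in. Next I feel for the seal.

move_arm:
  steps: [0, 0.3, 0.3, 0, 0, 0, 0.9, 0, 0.3, 0.6, 0, 0, 0, 0.9, 0, 0.3, 0.6, 0, 0, 0, 0.9]

```text
time: 12.75
position: [0.5307, -0.0267, 0.0952]
tcp_rot: [-3.141, -0.0, 1.546]
force: [1.0, -0.1, -0.1]
opening: 0.256
finger_force: 40.0
```

move_arm:
  steps: [0, 0, 0.3, 0, 0, 0, 0.9, 0, 0, 0.6, 0, 0, 0, 0.9, 0, 0, 0.6, 0, 0, 0, 0.9]

```text
time: 13.05
position: [0.5308, -0.0267, 0.0949]
tcp_rot: [-3.141, -0.0, 1.546]
force: [-1.0, 0.7, 5.2]
opening: 0.259
finger_force: 40.0
```

move_arm:
  steps: [0, 0, -0.2, 0, 0, 0.08, 0.9, 0, 0, -0.2, 0, 0, 0.16, 0.9, 0, 0, -0.2, 0, 0, 0.24, 0.9, 0, 0, -0.2, 0, 0, 0.24, 0.9]

```text
time: 13.45
position: [0.5316, -0.0272, 0.0951]
tcp_rot: [3.14, 0.0, 1.304]
force: [2.6, -1.2, 1.7]
opening: 0.254
finger_force: 40.0
```

```bash
cat > st.py <<'E'
from h import *
o=bot.get_obs();print(round(o["time"],2),"z",np.round(o["position"]*1000,2),"psi",np.degrees(o["tcp_rot"][2]).round(2),"q7",o["joint_pos"][6].round(2),"F",np.round(o["force"],1),"M",np.round(o["moment"],3),"op",round(o["opening"]*92,1))
E
python3 st.py
```

```text
13.45 z [531.55 -27.15  95.07] psi 74.73 q7 0.04 F [ 2.6 -1.2  1.7] M [-0.493 -0.564 -0.025] op 23.4
```

move_arm:
  steps: [-0.1, 0.5, 0, 0, 0, 0.08, 0.9, -0.3, 0.8, 0, 0, 0, 0.17, 0.9, -0.4, 1.1, 0, 0, 0, 0.26, 0.9, -0.4, 1.1, 0, 0, 0, 0.26, 0.9]

```text
time: 13.85
position: [0.5323, -0.0276, 0.095]
tcp_rot: [3.141, 0.0, 1.046]
force: [1.1, -0.6, 3.1]
opening: 0.256
finger_force: 40.0
```

```bash
python3 st.py
```

```text
13.85 z [532.3  -27.61  95.02] psi 59.96 q7 -0.17 F [ 1.1 -0.6  3.1] M [-0.275 -0.422 -0.019] op 23.6
```

move_arm:
  steps: [-0.1, 0.4, 0, 0, 0, 0.08, 0.9, -0.3, 0.6, 0, 0, 0, 0.17, 0.9, -0.4, 0.8, 0, 0, 0, 0.26, 0.9, -0.4, 0.8, 0, 0, 0, 0.26, 0.9]

```text
time: 14.25
position: [0.5329, -0.0283, 0.095]
tcp_rot: [3.141, -0.0, 0.788]
force: [3.5, 0.1, 3.9]
opening: 0.258
finger_force: 40.0
```

```bash
python3 st.py
```

```text
14.25 z [532.87 -28.27  95.02] psi 45.15 q7 -0.37 F [3.5 0.1 3.9] M [-0.221 -0.541 -0.043] op 23.7
```

move_arm:
  steps: [0.2, 0.5, 0, 0, 0, 0.08, 0.9, 0, 0.8, 0, 0, 0, 0.17, 0.9, -0.1, 1.0, 0, 0, 0, 0.26, 0.9, -0.1, 1.0, 0, 0, 0, 0.26, 0.9]

```text
time: 14.65
position: [0.5335, -0.029, 0.095]
tcp_rot: [3.141, -0.0, 0.529]
force: [2.2, -0.0, 4.3]
opening: 0.257
finger_force: 40.0
```

```bash
python3 st.py
```

```text
14.65 z [533.5  -29.01  95.01] psi 30.32 q7 -0.58 F [ 2.2 -0.   4.3] M [-0.174 -0.605 -0.043] op 23.6
```

move_arm:
  steps: [0.1, 0.4, 0, 0, 0, 0.08, 0.9, 0, 0.6, 0, 0, 0, 0.17, 0.9, -0.15, 0.8, 0, 0, 0, 0.26, 0.9, -0.15, 0.8, 0, 0, 0, 0.26, 0.9]

```text
time: 15.05
position: [0.5338, -0.0298, 0.095]
tcp_rot: [3.141, -0.0, 0.27]
force: [3.2, -0.2, 3.7]
opening: 0.259
finger_force: 40.0
```

```bash
python3 st.py
```

```text
15.05 z [533.78 -29.83  95.01] psi 15.45 q7 -0.78 F [ 3.2 -0.2  3.7] M [-0.264 -0.694 -0.019] op 23.8
```

move_arm:
  steps: [0.2, 0.4, 0, 0, 0, 0.08, 0.9, 0.1, 0.6, 0, 0, 0, 0.17, 0.9, 0, 0.8, 0, 0, 0, 0.26, 0.9, 0, 0.8, 0, 0, 0, 0.26, 0.9]

```text
time: 15.45
position: [0.5338, -0.0308, 0.095]
tcp_rot: [3.141, -0.0, 0.01]
force: [2.7, -1.0, 5.2]
opening: 0.256
finger_force: 40.0
```

```bash
python3 st.py
```

```text
15.45 z [533.81 -30.78  94.96] psi 0.56 q7 -0.98 F [ 2.7 -1.   5.2] M [-0.294 -0.548  0.007] op 23.5
```

move_arm:
  steps: [0, 0.3, 0, 0, 0, 0.07, 0.9, 0, 0.5, 0, 0, 0, 0.13, 0.9, 0, 0.7, 0, 0, 0, 0.18, 0.9, 0, 0.7, 0, 0, 0, 0.18, 0.9]

```text
time: 15.85
position: [0.5339, -0.0314, 0.095]
tcp_rot: [3.141, -0.0, -0.169]
force: [3.4, -1.9, 4.4]
opening: 0.256
finger_force: 40.0
```

```bash
python3 st.py
```

```text
15.85 z [533.85 -31.45  94.98] psi -9.7 q7 -1.12 F [ 3.4 -1.9  4.4] M [-0.402 -0.683  0.019] op 23.5
```

move_arm:
  steps: [0.3, 0.3, 0, 0, 0, 0.06, 0.9, 0.2, 0.5, 0, 0, 0, 0.12, 0.9, 0.15, 0.65, 0, 0, 0, 0.18, 0.9, 0.15, 0.65, 0, 0, 0, 0.18, 0.9]

```text
time: 16.25
position: [0.5338, -0.032, 0.0949]
tcp_rot: [3.141, -0.0, -0.35]
force: [3.9, -1.9, 4.1]
opening: 0.257
finger_force: 40.0
```

```bash
python3 st.py
```

```text
16.25 z [533.79 -32.05  94.87] psi -20.07 q7 -1.26 F [ 3.9 -1.9  4.1] M [-0.371 -0.79  -0.01 ] op 23.7
```

move_arm:
  steps: [0.3, 0.2, 0, 0, 0, 0.06, 0.9, 0.25, 0.35, 0, 0, 0, 0.12, 0.9, 0.2, 0.5, 0, 0, 0, 0.18, 0.9, 0.2, 0.5, 0, 0, 0, 0.18, 0.9]

```text
time: 16.65
position: [0.534, -0.0327, 0.0948]
tcp_rot: [3.141, -0.001, -0.531]
force: [5.0, -2.2, 0.7]
opening: 0.257
finger_force: 40.0
```

```bash
python3 st.py
```

```text
16.65 z [533.99 -32.69  94.8 ] psi -30.4 q7 -1.4 F [ 5.  -2.2  0.7] M [-0.489 -1.12   0.023] op 23.6
```

move_arm:
  steps: [0.2, 0.2, 0.1, 0, 0, 0.03, 0.9, 0.4, 0.3, 0.2, 0, 0, 0.06, 0.9, 0.4, 0.35, 0.25, 0, 0, 0.09, 0.9, 0.4, 0.35, 0.25, 0, 0, 0.09, 0.9]

```text
time: 17.05
position: [0.5342, -0.0332, 0.0947]
tcp_rot: [-3.141, -0.001, -0.621]
force: [5.2, -0.6, 3.0]
opening: 0.256
finger_force: 40.0
```

```bash
python3 st.py
```

```text
17.05 z [534.22 -33.19  94.7 ] psi -35.56 q7 -1.47 F [ 5.2 -0.6  3. ] M [-0.48  -1.162  0.045] op 23.6
```

move_arm:
  steps: [0.3, 0.2, 0, 0, 0, 0.03, 0.9, 0.4, 0.3, 0, 0, 0, 0.06, 0.9, 0.4, 0.35, 0, 0, 0, 0.09, 0.9, 0.4, 0.35, 0, 0, 0, 0.09, 0.9]

```text
time: 17.45
position: [0.5344, -0.0338, 0.0947]
tcp_rot: [-3.141, -0.001, -0.711]
force: [4.4, -2.2, 2.3]
opening: 0.26
finger_force: 40.0
```

```bash
python3 st.py
```

```text
17.45 z [534.41 -33.8   94.67] psi -40.73 q7 -1.54 F [ 4.4 -2.2  2.3] M [-0.502 -1.124  0.051] op 24.0
```

```bash
python3 - <<'E'
import numpy as np
D=[(115.5,530,-26),(93.2,530.6,-26.2),(88.6,530.7,-26.7),(74.7,531.55,-27.15),(60,532.3,-27.6),(45.1,532.87,-28.27),(30.3,533.5,-29),(15.4,533.78,-29.83),(.6,533.81,-30.78),(-9.7,533.85,-31.45),(-20,533.79,-32.05),(-30.4,533.99,-32.69),(-35.6,534.22,-33.19),(-40.7,534.41,-33.8)]
A=[];b=[]
for s,x,y in D:
    c,q=np.cos(np.radians(s)),np.sin(np.radians(s))
    A+= [[1,0,c,q],[0,1,q,-c]];b+=[x,y]
A=np.array(A);r=np.linalg.lstsq(A,np.array(b),rcond=None);print(r[0]);print(np.round((np.array(b)-A@r[0]).reshape(-1,2),2))
E
```

```text
[ 5.30500190e+02 -3.05766506e+01  3.83903952e+00  2.28903595e-01]
[[ 0.95  1.01]
 [ 0.09  0.53]
 [-0.12  0.04]
 [-0.18 -0.22]
 [-0.32 -0.23]
 [-0.5  -0.25]
 [-0.43 -0.16]
 [-0.48 -0.05]
 [-0.53 -0.01]
 [-0.4  -0.  ]
 [-0.24  0.05]
 [ 0.29  0.03]
 [ 0.73 -0.19]
 [ 1.15 -0.55]]
```

move_arm:
  steps: [0, 0.1, 0, 0, 0, 0.03, 0.9, 0, 0.2, 0, 0, 0, 0.06, 0.9, 0, 0.3, 0, 0, 0, 0.09, 0.9, 0, 0.3, 0, 0, 0, 0.09, 0.9]

```text
time: 17.85
position: [0.5342, -0.0341, 0.0946]
tcp_rot: [-3.141, -0.001, -0.801]
force: [6.1, -3.2, 2.5]
opening: 0.263
finger_force: 40.0
```

```bash
python3 st.py
```

```text
17.85 z [534.2  -34.08  94.63] psi -45.89 q7 -1.61 F [ 6.1 -3.2  2.5] M [-0.565 -1.262  0.022] op 24.2
```

move_arm:
  steps: [0.6, -0.2, -0.3, 0, 0, 0, 0.9, 0.6, -0.2, -0.5, 0, 0, 0, 0.9, 0.6, -0.2, -0.5, 0, 0, 0, 0.9]

```text
time: 18.15
position: [0.5342, -0.034, 0.0948]
tcp_rot: [3.141, 0.0, -0.801]
force: [5.2, -3.2, -2.8]
opening: 0.254
finger_force: 40.0
```

```bash
python3 st.py
```

```text
18.15 z [534.19 -34.04  94.76] psi -45.91 q7 -1.61 F [ 5.2 -3.2 -2.8] M [-0.522 -1.238  0.011] op 23.4
```

move_arm:
  steps: [0.5, -0.2, -0.3, 0, 0, 0, 0.9, 0.5, -0.2, -0.5, 0, 0, 0, 0.9, 0.5, -0.2, -0.5, 0, 0, 0, 0.9]

```text
time: 18.45
position: [0.5342, -0.034, 0.0949]
tcp_rot: [3.141, 0.001, -0.802]
force: [5.1, -2.2, -6.9]
opening: 0.257
finger_force: 40.0
```

```bash
python3 st.py
```

```text
18.45 z [534.16 -34.    94.88] psi -45.95 q7 -1.61 F [ 5.1 -2.2 -6.9] M [-0.52  -1.261  0.022] op 23.6
```

The thread seems to hold against lift, but side force has built up. I open the jaws so the connector centres itself, check it, then regrip.

move_arm:
  steps: [0, 0, 0, 0, 0, 0, 0.5, 0, 0, 0, 0, 0, 0, 0.5, 0, 0, 0, 0, 0, 0, 0.5, 0, 0, 0, 0, 0, 0, 0.5]

```text
time: 18.85
position: [0.5343, -0.0341, 0.0955]
tcp_rot: [3.141, 0.001, -0.804]
force: [0.5, 0.3, 0.1]
opening: 0.494
finger_force: 0.0
```

```bash
python3 st.py; python3 - <<'E'
from axis import *
im,d=imaging.grab_frame("scene");np.savez("s8.npz",im=im,d=d);axes(im,d,.0948)
P=cloud("scene",d);hsv=cv2.cvtColor(im,cv2.COLOR_RGB2HSV)
o=(hsv[...,0]>8)&(hsv[...,0]<25)&(hsv[...,1]>110)&(np.hypot(P[...,0]-.5295,P[...,1]+.03)<.025)&(P[...,2]>.075)
vs=np.where(o)[0];print(np.histogram(P[...,2][o],np.arange(.076,.17,.004)))
u,v=[int(a) for a in proj("scene",[.5295,-.03,.115])]
cv2.imwrite("pics/s8.png",cv2.resize(im[v-35:v+30,u-35:u+35],(646,600),interpolation=2)[...,::-1])
E
```

```text
18.85 z [534.32 -34.05  95.51] psi -46.06 q7 -1.61 F [0.5 0.3 0.1] M [ 0.056  0.226 -0.073] op 45.4
port (array([ 0.5313, -0.0305]), np.int64(93))
spigot (array([ 0.528, -0.03 ]), np.int64(0)) flange (array([ 0.5318, -0.0326]), np.int64(50)) barb (array([ 0.5294, -0.0318]), np.int64(33))
(array([19, 20, 27, 21, 22, 38, 22, 41, 15, 14, 14, 14, 20, 26, 11,  5,  6,
        7,  6,  7,  7,  2,  0]), array([0.076, 0.08 , 0.084, 0.088, 0.092, 0.096, 0.1  , 0.104, 0.108,
       0.112, 0.116, 0.12 , 0.124, 0.128, 0.132, 0.136, 0.14 , 0.144,
       0.148, 0.152, 0.156, 0.16 , 0.164, 0.168]))
```

View pics/s8.png

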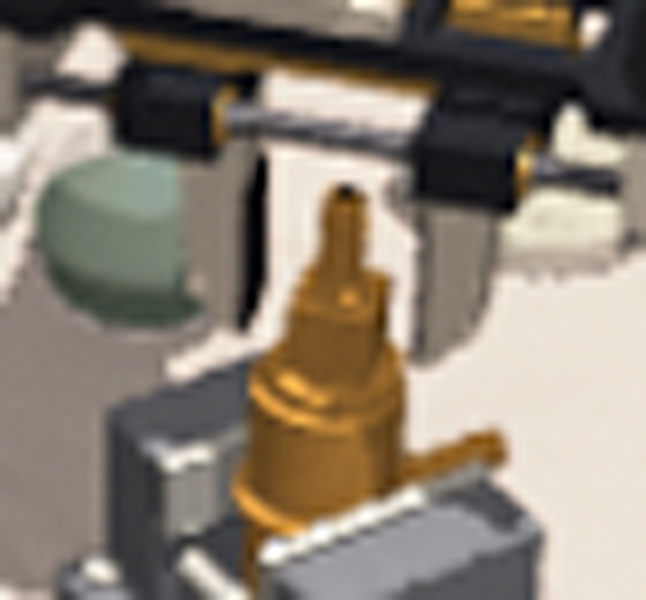

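The picture shows the connector standing in the port, flange low around (327,375), with the barb at (347,200). That is a slight lean to the right. I refit the axis from the low-force part of the turn before regripping.

```bash
python3 - <<'E'
import numpy as np
D=[(88.6,530.7,-26.7),(74.7,531.55,-27.15),(60,532.3,-27.6),(45.1,532.87,-28.27),(30.3,533.5,-29),(15.4,533.78,-29.83),(.6,533.81,-30.78),(-9.7,533.85,-31.45),(-20,533.79,-32.05)]
for D in(D,D[:7],D[2:]):
    A=[];b=[]
    for s,x,y in D:
        c,q=np.cos(np.radians(s)),np.sin(np.radians(s));A+= [[1,0,c,q],[0,1,q,-c]];b+=[x,y]
    A=np.array(A);r=np.linalg.lstsq(A,np.array(b),rcond=None)[0];print(np.round(r,2),np.abs(A@r-b).max())
    s=np.radians(-46);T=np.array([np.cos(s),np.sin(s)]),np.array([np.sin(s),-np.cos(s)])
    e=np.array([534.32,-34.05])-r[:2];print("TCP rel C in tool",e@T[0],e@T[1])
E
```

```text
[ 5.3027e+02 -3.0550e+01  3.6300e+00  2.8000e-01] 0.22259457861344956
TCP rel C in tool 5.3354426923612435 -0.483081851646145
[ 5.3018e+02 -3.0420e+01  3.5800e+00  4.2000e-01] 0.16048775130033377
TCP rel C in tool 5.4837548499305955 -0.4598693569713705
[ 5.3033e+02 -3.0710e+01  3.6000e+00  1.0000e-01] 0.11951472351051962
TCP rel C in tool 5.173811426858417 -0.5566145821711629
```

move_arm:
  steps: [-5.3, 0.5, 0.4, 0, 0, 0, 0.5, -5.3, 0.5, 0.4, 0, 0, 0, 0.5, -5.3, 0.5, 0.4, 0, 0, 0, 0.5, -5.3, 0.5, 0.4, 0, 0, 0, 0.9, -5.3, 0.5, 0.4, 0, 0, 0, 0.9]
  squeeze: 15

```text
time: 19.4
position: [0.5308, -0.0308, 0.0953]
tcp_rot: [-3.142, -0.0, -0.804]
force: [-0.3, 0.3, 0.0]
opening: 0.374
finger_force: 0.0
```

move_arm:
  steps: [0, 0, 0, 0, 0, 0, 0.9, 0, 0, 0, 0, 0, 0, 0.9, 0, 0, 0, 0, 0, 0, 0.9]
  squeeze: 40

```text
time: 19.7
position: [0.5308, -0.0309, 0.0953]
tcp_rot: [3.142, -0.0, -0.804]
force: [-0.4, -0.4, 1.1]
opening: 0.258
finger_force: 39.9
```

```bash
python3 st.py
```

```text
19.7 z [530.76 -30.94  95.28] psi -46.09 q7 -1.61 F [-0.4 -0.4  1.1] M [-0.046  0.294  0.072] op 23.8
```

move_arm:
  steps: [0, 0, 0.1, 0, 0, 0.03, 0.9, 0, 0, 0.2, 0, 0, 0.06, 0.9, 0, 0, 0.2, 0, 0, 0.09, 0.9, 0, 0, 0.2, 0, 0, 0.09, 0.9]

```text
time: 20.1
position: [0.5313, -0.0311, 0.0953]
tcp_rot: [-3.141, -0.001, -0.896]
force: [0.4, -1.9, 4.1]
opening: 0.255
finger_force: 39.9
```

```bash
python3 st.py
```

```text
20.1 z [531.26 -31.1   95.27] psi -51.34 q7 -1.69 F [ 0.4 -1.9  4.1] M [-0.175 -0.145  0.009] op 23.5
```

move_arm:
  steps: [0, 0, 0, 0, 0, 0.05, 0.9, 0, 0, 0, 0, 0, 0.1, 0.9, 0, 0, 0, 0, 0, 0.1, 0.9]

```text
time: 20.4
position: [0.5315, -0.031, 0.0953]
tcp_rot: [-3.141, -0.001, -0.995]
force: [2.9, -0.4, 3.7]
opening: 0.257
finger_force: 40.0
```

```bash
python3 st.py
```

```text
20.4 z [531.55 -30.98  95.28] psi -57.01 q7 -1.77 F [ 2.9 -0.4  3.7] M [-0.106 -0.647 -0.04 ] op 23.6
```

move_arm:
  steps: [-0.1, 0.3, -0.4, 0, 0, 0, 0.9, -0.1, 0.3, -0.8, 0, 0, 0, 0.9, -0.1, 0.3, -0.8, 0, 0, 0, 0.9]

```text
time: 20.7
position: [0.5311, -0.0306, 0.0956]
tcp_rot: [-3.141, -0.001, -0.992]
force: [5.1, -1.6, -5.9]
opening: 0.257
finger_force: 40.0
```

```bash
python3 st.py
```

```text
20.7 z [531.14 -30.63  95.6 ] psi -56.86 q7 -1.77 F [ 5.1 -1.6 -5.9] M [-0.267 -1.472 -0.002] op 23.7
```

move_arm:
  steps: [0.2, 0, 0.3, 0, 0, 0.03, 0.9, 0.2, 0, 0.6, 0, 0, 0.06, 0.9, 0.2, 0, 0.6, 0, 0, 0.09, 0.9, 0.2, 0, 0.6, 0, 0, 0.09, 0.9]

```text
time: 21.1
position: [0.5309, -0.0307, 0.0955]
tcp_rot: [-3.141, 0.0, -1.085]
force: [2.5, 1.4, 5.5]
opening: 0.256
finger_force: 40.0
```

```bash
python3 st.py
```

```text
21.1 z [530.86 -30.71  95.47] psi -62.16 q7 -1.85 F [2.5 1.4 5.5] M [ 0.458 -0.732 -0.065] op 23.5
```

move_arm:
  steps: [0.2, -0.1, -0.2, 0, 0, 0.04, 0.9, 0.2, -0.1, -0.3, 0, 0, 0.09, 0.9, 0.2, -0.1, -0.3, 0, 0, 0.09, 0.9]

```text
time: 21.4
position: [0.5307, -0.0308, 0.0956]
tcp_rot: [-3.142, 0.001, -1.175]
force: [2.5, 1.2, 4.7]
opening: 0.258
finger_force: 40.0
```

```bash
python3 st.py
```

```text
21.4 z [530.68 -30.8   95.6 ] psi -67.3 q7 -1.93 F [2.5 1.2 4.7] M [ 0.502 -0.576 -0.   ] op 23.7
```

```bash
python3 - <<'E'
from h import *
def tip(f,box):
    im=np.load(f)["im"];hsv=cv2.cvtColor(im,cv2.COLOR_RGB2HSV);u0,u1,v0,v1=box
    for v in range(v0,v1):
        r=hsv[v,u0:u1].astype(int);o=(r[:,0]>6)&(r[:,0]<25)&(r[:,1]>110);print(v,o.sum(),(u0+np.where(o)[0]).min() if o.any() else '',(u0+np.where(o)[0]).max() if o.any() else '',im[v,u0+ (u1-u0)//2])
c=np.array([.5195,.2155])
print("stand pred tip back/front",proj("scene",[*(c+[.006,-.003]),.094]),proj("scene",[*(c-[.006,-.003]),.094]),"flange front bottom",proj("scene",[*(c-np.array([.017,-.0085])),.036]))
tip("scene0.npz",(218,232,242,252))
c=np.array([.5295,-.0295])
for f in(.101,.103,.106,.110,.113):print(f,"tip",np.round(proj("scene",[*(c+[.006,-.003]),f+.058]),1),"flange front top",np.round(proj("scene",[*(c-np.array([.017,-.0085])),f+.004]),1),"blocktop",np.round(proj("scene",[*c,f+.028]),1))
tip("s8.npz",(308,324,168,190))
E
```

```text
stand pred tip back/front (np.float64(224.0805833320689), np.float64(244.00949370794922)) (np.float64(223.4916854583197), np.float64(247.88033850983038)) flange front bottom (np.float64(225.20176622349524), np.float64(270.3516338478289))
242 0   [178 160 152]
243 0   [142 131 123]
244 0   [151 133 115]
245 1 225 225 [183 142  92]
246 4 222 225 [204 151  85]
247 5 222 226 [199 148  84]
248 5 222 226 [179 135  81]
249 5 222 226 [177 134  81]
250 4 223 226 [174 130  80]
251 4 223 226 [170 128  78]
0.101 tip [315.5 190.3] flange front top [315.5 214.6] blocktop [315.3 202.1]
0.103 tip [315.5 189.6] flange front top [315.5 214. ] blocktop [315.3 201.4]
0.106 tip [315.6 188.6] flange front top [315.6 213. ] blocktop [315.4 200.4]
0.11 tip [315.6 187.2] flange front top [315.6 211.6] blocktop [315.4 199. ]
0.113 tip [315.7 186.1] flange front top [315.7 210.6] blocktop [315.5 198. ]
168 0   [134 123 111]
169 0   [137 126 114]
170 0   [152 140 125]
171 0   [154 142 127]
172 0   [131 120 108]
173 0   [144 134 119]
174 0   [132 123 108]
175 0   [17 18 21]
176 1 308 308 [15 18 22]
177 7 308 314 [29 26 25]
178 11 308 320 [72 52 26]
179 7 317 323 [158 132  99]
180 2 322 323 [230 212 194]
181 0   [238 228 218]
182 0   [238 229 217]
183 0   [225 210 199]
184 0   [129 123 123]
185 0   [112 108 111]
186 0   [78 75 77]
187 0   [166 152 141]
188 0   [245 237 225]
189 0   [241 233 222]
```

```bash
python3 - <<'E'
from h import *
im=np.load("s8.npz")["im"];hsv=cv2.cvtColor(im,cv2.COLOR_RGB2HSV)
for v in range(186,226):
    r=hsv[v,295:335].astype(int);o=(r[:,0]>6)&(r[:,0]<25)&(r[:,1]>110);w=295+np.where(o)[0]
    print(v,len(w),(w.min(),w.max()) if len(w) else '',im[v,313],im[v,317])
E
```

```text
186 1 (np.int64(303), np.int64(303)) [116 107 100] [71 69 71]
187 0  [221 204 191] [157 143 133]
188 0  [240 231 221] [246 237 224]
189 0  [237 227 216] [242 233 222]
190 0  [237 228 217] [221 205 192]
191 1 (np.int64(316), np.int64(316)) [239 231 221] [50 44 38]
192 3 (np.int64(316), np.int64(318)) [239 230 219] [69 45 20]
193 4 (np.int64(315), np.int64(318)) [241 234 224] [141  97  40]
194 5 (np.int64(315), np.int64(319)) [242 234 224] [127  87  37]
195 5 (np.int64(315), np.int64(319)) [242 234 224] [128  87  38]
196 4 (np.int64(315), np.int64(318)) [240 233 220] [122  83  36]
197 4 (np.int64(315), np.int64(318)) [238 227 213] [118  82  36]
198 4 (np.int64(315), np.int64(318)) [235 216 197] [123  83  37]
199 5 (np.int64(314), np.int64(318)) [209 182 153] [121  83  36]
200 8 (np.int64(313), np.int64(320)) [160 118  65] [119  82  35]
201 9 (np.int64(313), np.int64(321)) [159 110  41] [120  84  38]
202 10 (np.int64(312), np.int64(321)) [137  92  36] [162 112  49]
203 10 (np.int64(312), np.int64(321)) [147 101  42] [204 143  62]
204 10 (np.int64(312), np.int64(321)) [151 104  45] [141 
[... 694 characters left out ...]
.int64(323)) [161 112  47] [129  88  40]
216 17 (np.int64(307), np.int64(323)) [229 165  72] [172 120  52]
217 16 (np.int64(307), np.int64(322)) [160 111  48] [188 132  57]
218 20 (np.int64(307), np.int64(333)) [134  92  42] [150 104  47]
219 23 (np.int64(307), np.int64(334)) [137  96  42] [156 108  48]
220 28 (np.int64(307), np.int64(334)) [138  95  41] [153 105  47]
221 24 (np.int64(306), np.int64(329)) [137  94  40] [152 105  46]
222 21 (np.int64(306), np.int64(326)) [140  96  42] [150 103  45]
223 19 (np.int64(305), np.int64(323)) [142  96  42] [148 102  44]
224 17 (np.int64(305), np.int64(321)) [140  96  42] [148 101  43]
225 13 (np.int64(306), np.int64(318)) [138  94  40] [147  97  35]
```

Nothing has been drawn down, and there is no turning torque. The connector was probably held off-centre and cammed sideways. I turn back anticlockwise (which only loosens), now centred, and watch the height.

move_arm:
  steps: [0, 0, -0.3, 0, 0, -0.09, 0.9, 0, 0, -0.3, 0, 0, -0.18, 0.9, 0, 0, -0.3, 0, 0, -0.27, 0.9, 0, 0, -0.3, 0, 0, -0.36, 0.9, 0, 0, -0.3, 0, 0, -0.36, 0.9]

```text
time: 21.9
position: [0.5295, -0.0299, 0.0954]
tcp_rot: [-3.141, 0.003, -0.811]
force: [0.1, 3.4, 2.1]
opening: 0.259
finger_force: 40.0
```

```bash
python3 st.py
```

```text
21.9 z [529.52 -29.93  95.42] psi -46.45 q7 -1.64 F [0.1 3.4 2.1] M [1.06  0.138 0.037] op 23.8
```

move_arm:
  steps: [0, 0, 0, 0, 0, -0.12, 0.9, 0, 0, 0, 0, 0, -0.24, 0.9, 0, 0, 0, 0, 0, -0.36, 0.9, 0, 0, 0, 0, 0, -0.48, 0.9, 0, 0, 0, 0, 0, -0.48, 0.9]

```text
time: 22.4
position: [0.5299, -0.0313, 0.0957]
tcp_rot: [-3.141, 0.001, -0.334]
force: [0.1, 1.3, 1.8]
opening: 0.26
finger_force: 39.9
```

```bash
python3 st.py
```

```text
22.4 z [529.9  -31.31  95.71] psi -19.14 q7 -1.27 F [0.1 1.3 1.8] M [0.087 0.311 0.022] op 23.9
```

move_arm:
  steps: [0, 0, 0, 0, 0, -0.13, 0.9, 0, 0, 0, 0, 0, -0.26, 0.9, 0, 0, 0, 0, 0, -0.39, 0.9, 0, 0, 0, 0, 0, -0.52, 0.9, 0, 0, 0, 0, 0, -0.52, 0.9]

```text
time: 22.9
position: [0.5303, -0.0319, 0.0957]
tcp_rot: [3.141, 0.001, 0.183]
force: [0.1, -1.4, 1.4]
opening: 0.254
finger_force: 39.9
```

```bash
python3 st.py
```

```text
22.9 z [530.26 -31.87  95.74] psi 10.48 q7 -0.87 F [ 0.1 -1.4  1.4] M [-0.356  0.171 -0.009] op 23.4
```

move_arm:
  steps: [0, 0, 0, 0, 0, 0.12, 0.9, 0, 0, 0, 0, 0, 0.24, 0.9, 0, 0, 0, 0, 0, 0.36, 0.9, 0, 0, 0, 0, 0, 0.36, 0.9]

```text
time: 23.3
position: [0.5307, -0.0315, 0.0956]
tcp_rot: [3.14, 0.0, -0.182]
force: [0.2, 0.5, 4.3]
opening: 0.257
finger_force: 39.9
```

```bash
python3 st.py
```

```text
23.3 z [530.67 -31.52  95.63] psi -10.45 q7 -1.15 F [0.2 0.5 4.3] M [-0.015  0.181 -0.008] op 23.6
```

move_arm:
  steps: [0, 0, 0, 0, 0, 0.09, 0.9, 0, 0, 0, 0, 0, 0.17, 0.9, 0, 0, 0, 0, 0, 0.17, 0.9]

```text
time: 23.6
position: [0.5307, -0.0314, 0.0957]
tcp_rot: [3.141, -0.0, -0.346]
force: [0.5, -0.1, 2.4]
opening: 0.259
finger_force: 39.9
```

```bash
python3 st.py
```

```text
23.6 z [530.7  -31.45  95.67] psi -19.84 q7 -1.28 F [ 0.5 -0.1  2.4] M [-0.058  0.08  -0.041] op 23.8
```

move_arm:
  steps: [0, 0, 0, 0, 0, 0.05, 0.9, 0, 0, 0, 0, 0, 0.09, 0.9, 0, 0, 0, 0, 0, 0.09, 0.9]

```text
time: 23.9
position: [0.5309, -0.0314, 0.0957]
tcp_rot: [3.141, -0.0, -0.433]
force: [1.8, -0.9, 0.4]
opening: 0.256
finger_force: 39.9
```

```bash
python3 st.py
```

```text
23.9 z [530.87 -31.44  95.72] psi -24.82 q7 -1.35 F [ 1.8 -0.9  0.4] M [-0.256 -0.239  0.052] op 23.6
```

move_arm:
  steps: [0, 0, 0, 0, 0, 0.05, 0.9, 0, 0, 0, 0, 0, 0.09, 0.9, 0, 0, 0, 0, 0, 0.09, 0.9]

```text
time: 24.2
position: [0.531, -0.0314, 0.0957]
tcp_rot: [3.141, -0.001, -0.523]
force: [2.6, -1.6, -1.8]
opening: 0.253
finger_force: 39.9
```

```bash
python3 st.py
```

```text
24.2 z [530.97 -31.44  95.7 ] psi -29.95 q7 -1.42 F [ 2.6 -1.6 -1.8] M [-0.36  -0.611  0.087] op 23.3
```

The thread has taken at about ψ≈−21°: Fz is falling and torque is rising, with side force low. I go on gently, following it down.

move_arm:
  steps: [0.1, 0, 0.1, 0, 0, 0.03, 0.9, 0.2, 0, 0.2, 0, 0, 0.06, 0.9, 0.2, 0, 0.2, 0, 0, 0.06, 0.9]

```text
time: 24.5
position: [0.531, -0.0314, 0.0956]
tcp_rot: [3.141, -0.0, -0.585]
force: [3.1, -0.8, -2.9]
opening: 0.26
finger_force: 39.9
```

```bash
python3 st.py
```

```text
24.5 z [531.04 -31.44  95.62] psi -33.53 q7 -1.47 F [ 3.1 -0.8 -2.9] M [-0.514 -0.708  0.043] op 23.9
```

move_arm:
  steps: [0.2, 0, 0.2, 0, 0, 0.03, 0.9, 0.2, 0, 0.3, 0, 0, 0.06, 0.9, 0.2, 0, 0.3, 0, 0, 0.06, 0.9]

```text
time: 24.8
position: [0.5312, -0.0314, 0.0955]
tcp_rot: [-3.142, -0.0, -0.646]
force: [3.0, -1.4, 0.3]
opening: 0.256
finger_force: 39.9
```

```bash
python3 st.py
```

```text
24.8 z [531.2  -31.44  95.46] psi -37.01 q7 -1.51 F [ 3.  -1.4  0.3] M [-0.343 -0.426  0.019] op 23.5
```

move_arm:
  steps: [0, 0, 0, 0, 0, 0, 0.5, 0, 0, 0, 0, 0, 0, 0.5, 0, 0, 0, 0, 0, 0, 0.5, 0, 0, 0, 0, 0, 0, 0.5]

```text
time: 25.2
position: [0.5307, -0.0312, 0.0952]
tcp_rot: [-3.142, 0.001, -0.644]
force: [-0.4, -0.2, 0.1]
opening: 0.498
finger_force: 0.0
```

```bash
cat > lean.py <<'E'
from h import *
im,d=imaging.grab_frame("scene");hsv=cv2.cvtColor(im,cv2.COLOR_RGB2HSV)
for v in list(range(188,200))+[203,206,212,215]:
    r=hsv[v,300:332].astype(int);o=(r[:,0]>6)&(r[:,0]<25)&(r[:,1]>110);w=300+np.where(o)[0]
    print(v,len(w),(int(w.min()),int(w.max())) if len(w) else '',end=' | ')
def ax(lo,hi):
    P=cloud("scene",d);o=(hsv[...,0]>6)&(hsv[...,0]<25)&(hsv[...,1]>110)&(np.hypot(P[...,0]-.5295,P[...,1]+.03)<.024)&(P[...,2]>lo)&(P[...,2]<hi)
    return o.sum(),np.round(P[o].mean(0),4)
print(ax(.138,.165),ax(.085,.099))
E
python3 st.py; python3 lean.py
```

```text
25.2 z [530.72 -31.15  95.21] psi -36.91 q7 -1.51 F [-0.4 -0.2  0.1] M [ 0.008  0.202 -0.075] op 45.8
188 0  | 189 0  | 190 0  | 191 2 (317, 318) | 192 3 (316, 318) | 193 4 (315, 318) | 194 5 (315, 319) | 195 4 (315, 318) | 196 4 (315, 318) | 197 4 (315, 318) | 198 4 (315, 318) | 199 6 (313, 318) | 203 9 (312, 320) | 206 9 (312, 320) | 212 17 (307, 323) | 215 17 (307, 323) | (np.int64(36), array([ 0.5259, -0.0302,  0.1502])) (np.int64(95), array([ 0.5179, -0.022 ,  0.093 ]))
```

move_arm:
  steps: [0, 0, -0.3, 0, 0, 0, 0.5, 0, 0, -0.3, 0, 0, 0, 0.9, 0, 0, -0.3, 0, 0, 0, 0.9, 0, 0, -0.3, 0, 0, 0, 0.9, 0, 0, -0.3, 0, 0, 0, 0.9]
  squeeze: 30

```text
time: 25.75
position: [0.5311, -0.0314, 0.0956]
tcp_rot: [3.142, -0.0, -0.644]
force: [-0.2, -0.7, -0.1]
opening: 0.262
finger_force: 29.8
```

```bash
python3 st.py
```

```text
25.75 z [531.12 -31.43  95.64] psi -36.91 q7 -1.51 F [-0.2 -0.7 -0.1] M [-0.065  0.161 -0.032] op 24.1
```

move_arm:
  steps: [0, 0, 0, 0, 0, 0.02, 0.9, 0, 0, 0, 0, 0, 0.05, 0.9, 0, 0, 0, 0, 0, 0.05, 0.9]

```text
time: 26.05
position: [0.5313, -0.0315, 0.0956]
tcp_rot: [3.142, -0.0, -0.696]
force: [2.1, 0.1, -1.6]
opening: 0.255
finger_force: 29.8
```

```bash
python3 st.py
```

```text
26.05 z [531.31 -31.45  95.64] psi -39.88 q7 -1.55 F [ 2.1  0.1 -1.6] M [-0.002 -0.139  0.009] op 23.5
```

The lead-rate draw is confirmed: Fz fell 1.5 N over 3°. It is now about 19–21° past take-up, so I back off about 4° to the middle of the snug range, release and rise clear.

move_arm:
  steps: [0, 0, 0, 0, 0, -0.04, 0.9, 0, 0, 0, 0, 0, -0.07, 0.9, 0, 0, 0, 0, 0, -0.07, 0.9, 0, 0, 0, 0, 0, -0.07, 0.5, 0, 0, 0, 0, 0, -0.07, 0.5]

```text
time: 26.55
position: [0.531, -0.0314, 0.0956]
tcp_rot: [-3.142, 0.0, -0.625]
force: [-0.5, -0.4, -0.5]
opening: 0.382
finger_force: 0.0
```

```bash
python3 st.py
```

```text
26.55 z [531.   -31.38  95.6 ] psi -35.81 q7 -1.5 F [-0.5 -0.4 -0.5] M [0.024 0.128 0.051] op 35.1
```

move_arm:
  steps: [0, 0, 0, 0, 0, 0, 0.5, 0, 0, 0, 0, 0, 0, 0.5, 0, 0, -30, 0, 0, 0, 0.5, 0, 0, -70, 0, 0, 0, 0.5, 0, 0, -100, 0, 0, 0, 0.5]

```text
time: 27.05
position: [0.5312, -0.0319, 0.1974]
tcp_rot: [3.141, -0.001, -0.625]
force: [0.4, 0.1, -0.2]
opening: 0.497
finger_force: 0.0
```

```bash
python3 st.py; python3 lean.py
```

```text
27.05 z [531.16 -31.89 197.35] psi -35.82 q7 -1.62 F [ 0.4  0.1 -0.2] M [ 0.021  0.146 -0.059] op 45.8
188 0  | 189 0  | 190 0  | 191 1 (317, 317) | 192 3 (316, 318) | 193 4 (315, 318) | 194 5 (315, 319) | 195 4 (315, 318) | 196 4 (315, 318) | 197 4 (315, 318) | 198 4 (315, 318) | 199 5 (314, 318) | 203 9 (312, 320) | 206 9 (312, 320) | 212 17 (307, 323) | 215 17 (307, 323) | (np.int64(34), array([ 0.5253, -0.0297,  0.1508])) (np.int64(96), array([ 0.5186, -0.0221,  0.0929]))
```

```bash
python3 -c "
from h import *
print(workorder.hand_in())"
```

```text
the job is handed in; nothing more can be done
None
```

I screwed the connector into the port about 15° past where the thread took, released it, and handed the job in. I could not measure the snug force: by my estimate it is 13–20 N, against the required 8–26 N. A first pass off-centre also turned about 45° past that point before I backed it out, and I couldn't tell whether that exceeded the 40 N limit.

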